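# Open the syrup bar for the morning

### The arm

A 7-joint arm with a two-finger parallel gripper is mounted at the origin on the work surface. World frame = base frame: x ahead of the robot, y to its left, z up, the work surface at z = 0. Lengths are in m, angles in rad, forces in N, time in s.
With the tool pointing down it reaches from about 0.35 to 0.9 m from the base axis. Payload 8.1 kg.
Tool frame: the origin (TCP) lies midway between the tips of the shut fingers; the grasp point (between the pads) lies 19 mm behind it (arm.pinch_z is the distance from the TCP to the grasp point, in m); z points along the fingers, y is the direction in which the jaws open and shut (so a half turn about z gives the same grasp; the last joint's range is limited). The gripper opens to 92 mm and grips with 3 to 60 N. Pads are 19 mm wide; open, the fingers measure 130 mm over their backs; the gripper's body (75 mm by 190 mm) begins 47 mm behind the grasp point.
Start: joints at [1.09, 0.434, 0.025, 1.573, -0.012, 1.134, -0.075], TCP at [0.231, -0.581, 0.227] pointing down, gripper open.
Joint ranges: [-2.62, 2.62], [-0.44, 2.09], [-1.27, 1.32], [0.08, 2.57], [-1.32, 4.46], [0.12, 2], [-2.74, 2.74]. Speed limits (rad/s): [2.22, 2.22, 3.01, 3.01, 3.14, 3.14, 3.14].

### API

Orientations are given as a unit quaternion [x, y, z, w].
In Python, from workcell import arm gives the robot as it stands.
- The arm moves only by the tool drive_tool, never from a script. Its argument "commands" is one flat list of numbers, 7 for each row, row after row: the turn, a rotation vector about the tool's x, y, z in degrees, then the shift along the tool's x, y, z in m, then the opening, from 0 (shut) to 1 (fully open). In form: [rx, ry, rz, tx, ty, tz, gripper, rx, ry, rz, tx, ty, tz, gripper, ...]. A call has 1 to 20 rows; each row is the pose to reach, as a shift and turn from the pose commanded when the call began, along the tool's axes at that moment; what a row does not reach only later rows make up. A row lasts 1/8 s, in which the tool goes at most 62.5 mm and 10.7 degrees, less where a joint would pass 70% of its speed; a pose out of reach is approached as far as the arm can. A call with a gripper value outside its range is refused whole. The fingers move at their own pace and stop on an object; the grip force is fixed at half the most. Time passes only in rows, so rows that repeat a pose let the fingers close. It gives the time, the measured TCP pose, the force and the opening at its end, in the units of the state.
- arm.read_state(): the state, without advancing time (a new reading comes with each control period).
- arm.snapshot(name): name is "side" or "top" or "wrist"; returns the picture (384x512x3 uint8, red, green, blue); there is no depth.
- arm.camera_info(name): a dict with "vertical_fov" (degrees; the focal length in pixels is half the picture's height over the tangent of half this angle, whatever the lens; pixels are square), "cx", "cy" (the principal point, pixels), "camera_from_world" (4x4, takes a point from world to camera coordinates). Camera axes: x right, y up, looking along -z (the intrinsics and any distortion apply to the point x, -y, -z); pixel columns grow to the right and rows downward; lengths in m; the calibration is good to about 2 mm. A picture is of the moment at which its call begins: read the wrist's pose just before it. camera_info takes no time and is no camera call; for the wrist camera it gives the pose at the moment of the call.
- arm.close_job(): hands the job in, once; it reports no verdict.
Trained networks look in the newest picture that a camera, given by its name, has taken for a name from the list of things; names that differ only in an ending like _2 or _b are one class to them, and where a whole thing is asked for, a point or a joint stands for the part that bears it (a point fixed in the world has none). Each returns a list of dicts, best first, with "confidence" (0 to 1); they miss things now and then, are a little off and sometimes report something else, mostly with a low value. They report only what shows in the picture. A call takes as long as a camera call. They do not tell look-alikes from the thing itself.
- arm.search_frame(camera, query): "point" ([column, row] in pixels, amid what is visible of it).
- arm.silhouettes(camera, query): "mask" (384x512 bool, what is visible of it) and "point" ([column, row] in pixels, amid what is visible of it).
- arm.pinpoint(camera, query): "point" ([column, row] in pixels: a listed point, or the origin of a listed thing).
The state is a dict: "time": time; "qpos": joint angles; "qvel": joint speeds; "effort": joint torques, N m; "ee_pos": TCP position; "eef_rot": TCP orientation; "contact_force": force on the tool from outside, world axes, zero at the start; "ft_torque": the same for the moment, N m; "opening": finger opening in m.
Only numpy, scipy, OpenCV 4.12 (cv2) and the standard library are available. Lean on these libraries where they do the work, as an engineer would, in place of code of your own. Each camera call takes 0.05 s, during which the arm holds its last target. There are 200 camera calls.

### The job

Get the syrup bottles ready for service: take the dust cap off every bottle that still wears one and put the caps in the yellow tub for washing, then gently stand each bottle upright in the middle of the disc of its own colour on the drip tray, turned so that its pourer spout points straight the way that disc's yellow arrow points, so that anyone can pick one up and pour without looking. Do not tip any bottle over, and leave the cups, the jug and the carton where they are.

Things in the scene. Friction and masses are not known exactly. Their poses are not given: they have to be found in the camera images.
- bottle_red_center (a point): Upright squat syrup bottle, red body; origin on its axis 64 mm above its underside, z up, -x the way its spout points. Body 72 mm across, shoulder 70 mm up, collar 47 mm across at 70 to 75, round white neck 30 mm across at 75 to 108 mm up (grip here). Over it a black pourer spout, 9 mm thick, leans out to -x, top 128 mm up. 0.33 to 0.61 kg, heavy foot.
- bottle_red_tip (a point): End of the red bottle's pourer spout: 18.5 mm from the bottle's axis, 123.5 mm above its underside.
- cap_red_center (a point): Loose pale grey plastic dust cap of the red bottle: upturned cup, open below, 70 mm tall, 55 mm across the rim, 53 at the closed top, 25 g; origin on its axis 35 mm above the rim, z to its closed top. If there, it starts on the bottle's shoulder over neck and spout (top 140 mm above the bottle's underside) and lifts straight off. Absent in some runs.
- place_red (a point): Centre of the red painted disc (74 mm across, flush) on the drip tray: the place of the red bottle, on the tray's upper face, 8 mm above the counter; z up, -x the way its yellow arrow points. The arrow is painted in front of the disc, 27 to 58 mm from its centre.
- bottle_green_center (a point): Upright squat syrup bottle, green body; origin on its axis 64 mm above its underside, z up, -x the way its spout points. Body 72 mm across, shoulder 70 mm up, collar 47 mm across at 70 to 75, round white neck 30 mm across at 75 to 108 mm up (grip here). Over it a black pourer spout, 9 mm thick, leans out to -x, top 128 mm up. 0.33 to 0.61 kg, heavy foot.
- bottle_green_tip (a point): End of the green bottle's pourer spout: 18.5 mm from the bottle's axis, 123.5 mm above its underside.
- cap_green_center (a point): Loose pale grey plastic dust cap of the green bottle: upturned cup, open below, 70 mm tall, 55 mm across the rim, 53 at the closed top, 25 g; origin on its axis 35 mm above the rim, z to its closed top. If there, it starts on the bottle's shoulder over neck and spout (top 140 mm above the bottle's underside) and lifts straight off. Absent in some runs.
- place_green (a point): Centre of the green painted disc (74 mm across, flush) on the drip tray: the place of the green bottle, on the tray's upper face, 8 mm above the counter; z up, -x the way its yellow arrow points. The arrow is painted in front of the disc, 27 to 58 mm from its centre.
- bottle_blue_center (a point): Upright squat syrup bottle, blue body; origin on its axis 64 mm above its underside, z up, -x the way its spout points. Body 72 mm across, shoulder 70 mm up, collar 47 mm across at 70 to 75, round white neck 30 mm across at 75 to 108 mm up (grip here). Over it a black pourer spout, 9 mm thick, leans out to -x, top 128 mm up. 0.33 to 0.61 kg, heavy foot.
- bottle_blue_tip (a point): End of the blue bottle's pourer spout: 18.5 mm from the bottle's axis, 123.5 mm above its underside.
- cap_blue_center (a point): Loose pale grey plastic dust cap of the blue bottle: upturned cup, open below, 70 mm tall, 55 mm across the rim, 53 at the closed top, 25 g; origin on its axis 35 mm above the rim, z to its closed top. If there, it starts on the bottle's shoulder over neck and spout (top 140 mm above the bottle's underside) and lifts straight off. Absent in some runs.
- place_blue (a point): Centre of the blue painted disc (74 mm across, flush) on the drip tray: the place of the blue bottle, on the tray's upper face, 8 mm above the counter; z up, -x the way its yellow arrow points. The arrow is painted in front of the disc, 27 to 58 mm from its centre.
- bottle_brown_center (a point): Upright squat syrup bottle, brown body; origin on its axis 64 mm above its underside, z up, -x the way its spout points. Body 72 mm across, shoulder 70 mm up, collar 47 mm across at 70 to 75, round white neck 30 mm across at 75 to 108 mm up (grip here). Over it a black pourer spout, 9 mm thick, leans out to -x, top 128 mm up. 0.33 to 0.61 kg, heavy foot.
- bottle_brown_tip (a point): End of the brown bottle's pourer spout: 18.5 mm from the bottle's axis, 123.5 mm above its underside.
- cap_brown_center (a point): Loose pale grey plastic dust cap of the brown bottle: upturned cup, open below, 70 mm tall, 55 mm across the rim, 53 at the closed top, 25 g; origin on its axis 35 mm above the rim, z to its closed top. If there, it starts on the bottle's shoulder over neck and spout (top 140 mm above the bottle's underside) and lifts straight off. Absent in some runs.
- place_brown (a point): Centre of the brown painted disc (74 mm across, flush) on the drip tray: the place of the brown bottle, on the tray's upper face, 8 mm above the counter; z up, -x the way its yellow arrow points. The arrow is painted in front of the disc, 27 to 58 mm from its centre.
- drip_tray: Fixed flat metal drip tray, 150 mm (x) by 380 mm (y), 8 mm high, with a black grille along its front (-x) edge and four places 90 mm apart along y (from +y to -y: red, green, blue, brown), set 18 mm behind its middle line; origin under its middle. The arrows all point to its front, -x.
- tub_in (a point): Middle of the inner floor of the fixed open yellow wash tub, 160 by 160 mm outside, walls 5 mm thick and 55 mm high (50 mm above the inner floor); its inside is 150 by 150 mm along this point's x and y.
- cup_stack: Bystander: stack of upturned paper cups, white and green, 89 mm across, 105 mm tall; origin under its middle. Leave it alone.
- milk_jug: Bystander: small metal milk jug with a handle, 74 mm across, 95 mm tall; origin under its middle. Leave it alone.
- stirrer_carton: Bystander: lying cardboard carton, 90 by 220 by 45 mm; origin under its middle. Leave it alone.
There are look-alikes about, which are no part of the job. Leave any orange or purple look-alike of the part that bears cap_red_center alone.

How it is judged:
By the outcome, as a careful person would: the job done as asked, in the order asked, and still so for the second after the job is handed in, with the robot touching nothing.
Of cap_red, cap_green, cap_blue, cap_brown only 2 to 4 are there at a start; the rules pass over those that are not, and their reading is None.
At some moment in a run one of bottle_red, bottle_green, bottle_blue, bottle_brown may be knocked a few centimetres aside while the robot is not near it.
It also fails if it takes over 210 s, if anything falls off the work surface, if the arm or the gripper's body presses on something with over 40 N, if the wrist force passes 120 N, or if a joint passes its speed limit or range.

## Working session

There is one attempt and no reset: what is moved stays moved. The work goes in short steps, Python scripts to look and compute and a tool call to move; the robot and the scene stay as the last step left them, time stands still between calls to the robot, and variables do not carry over. Pictures are saved under pics/ and viewed, about 12 in all and at most 16, crops included, and the job is handed in when it is done.

Besides the shell and the picture viewer there is one more tool, called after ">>>" as name(argument=value, ...) on one line, values as JSON. drive_tool: Moves the arm, as the interface text tells. Its arguments: {"type":"object","properties":{"commands":{"type":"array","items":{"type":"number"}}},"required":["commands"]}

```bash
ls; mkdir -p pics; cat > h.py <<'E'
import numpy as np, cv2
from workcell import arm
from scipy.spatial.transform import Rotation as R
def cam(n):
    i=arm.camera_info(n); f=192/np.tan(np.radians(i["vertical_fov"])/2); return i,f
def ray(n,p,info=None):
    i,f=info or cam(n); T=np.linalg.inv(np.array(i["camera_from_world"]))
    d=T[:3,:3]@np.array([(p[0]-i["cx"])/f,-(p[1]-i["cy"])/f,-1]); return T[:3,3],d
def onz(n,p,z,info=None):
    o,d=ray(n,p,info); return o+d*(z-o[2])/d[2]
def proj(n,X,info=None):
    i,f=info or cam(n); c=np.array(i["camera_from_world"])@np.append(X,1); return i["cx"]+f*c[0]/-c[2], i["cy"]-f*c[1]/-c[2]
def save(n,name):
    im=arm.snapshot(n); cv2.imwrite(f"pics/{name}.png",im[:,:,::-1]); return im
E
python3 - <<'E'
from h import *
for n in("top","side","wrist"): print({k:(np.round(v,3).tolist() if k=="camera_from_world" else v) for k,v in arm.camera_info(n).items()})
a=save("top","t0");b=save("side","s0")
print(arm.read_state(),arm.pinch_z)
for c in("red","green","blue","brown"):
    for q,z in((f"bottle_{c}_center",.064),(f"bottle_{c}_tip",.1235),(f"cap_{c}_center",.105),(f"place_{c}",.008)):
        for n in ("top","side"):
            r=arm.pinpoint(n,q)[:3]
            print(n,q,[(round(x["confidence"],2),np.round(x["point"]).tolist(),np.round(onz(n,x["point"],z)[:2],3).tolist()) for x in r])
for q in("tub_in","cup_stack","milk_jug","stirrer_carton","drip_tray"):
    print(q,[(round(x["confidence"],2),np.round(onz("top",x["point"],0)[:2],3).tolist()) for x in arm.pinpoint("top",q)[:2]])
E
```

```text
pics
{'vertical_fov': 49.438879244895794, 'cx': 258.7973436532614, 'cy': 187.39441057928377, 'camera_from_world': [[-0.001, -1.0, 0.006, 0.034], [0.989, 0.0, 0.147, -0.607], [-0.147, 0.006, 0.989, -1.152], [0.0, 0.0, 0.0, 1.0]]}
{'vertical_fov': 46.39619570289783, 'cx': 245.89934515853457, 'cy': 195.86815472977864, 'camera_from_world': [[-0.78, -0.626, 0.021, 0.49], [0.395, -0.465, 0.793, -0.309], [-0.486, 0.626, 0.609, -0.979], [0.0, 0.0, 0.0, 1.0]]}
{'vertical_fov': 68.41200734578618, 'cx': 256.6715779035705, 'cy': 191.87338010934246, 'camera_from_world': [[0.368, -0.93, -0.001, -0.625], [0.899, 0.357, -0.254, 0.033], [0.236, 0.093, 0.967, -0.387], [0.0, 0.0, 0.0, 1.0]]}
{'time': 0.1, 'qpos': array([ 1.09043122,  0.43515068,  0.02500829,  1.57401565, -0.01157181,
        1.13402813, -0.07508527]), 'qvel': array([ 8.88527289e-04, -9.75112639e-04, -1.27865485e-04, -1.78992800e-03,
        1.73789542e-03, -5.85683016e-05,  1.42459210e-03]), 'effort': array([ 1.63577992e-03, -6.69133043e+01,  9.87192057e-01, -3.15151298e+01,
       -6.06207387e-02,  3.72948137e-02,  1.01439132e-04]), '
[... 2235 characters left out ...]

side bottle_brown_center [(0.56, [211.0, 326.0], [0.422, 0.373]), (0.22, [321.0, 189.0], [0.495, -0.176]), (0.22, [333.0, 189.0], [0.469, -0.2])]
top bottle_brown_tip [(0.94, [124.0, 255.0], [0.416, 0.386])]
side bottle_brown_tip [(0.96, [212.0, 311.0], [0.413, 0.376])]
top cap_brown_center [(0.35, [123.0, 255.0], [0.416, 0.395])]
side cap_brown_center []
top place_brown [(0.64, [412.0, 227.0], [0.495, -0.413])]
side place_brown [(0.72, [351.0, 170.0], [0.507, -0.404])]
tub_in [(0.9, [0.547, 0.064])]
cup_stack [(0.62, [0.778, 0.052]), (0.5, [0.415, 0.274])]
milk_jug [(0.86, [0.764, -0.257]), (0.61, [0.529, -0.141])]
stirrer_carton [(0.91, [0.751, 0.268])]
drip_tray [(0.59, [0.497, -0.275])]
```

View pics/t0.png

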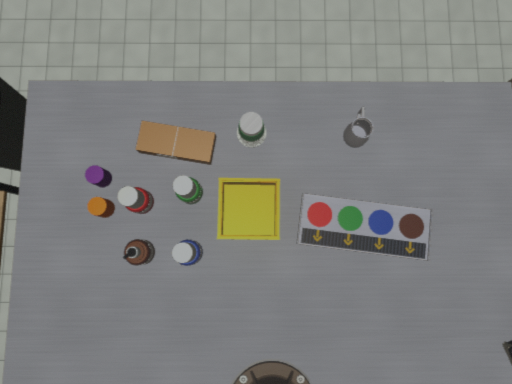

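View pics/s0.png

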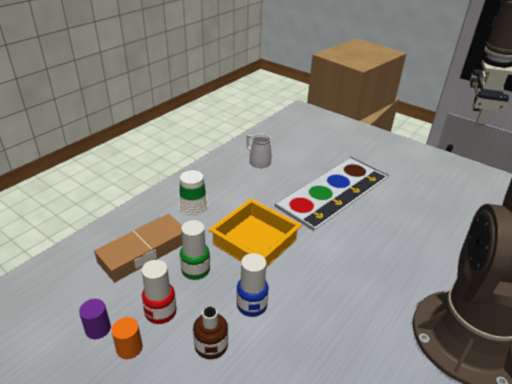

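Caps sit on red, green and blue. Brown's spout is bare. In the top view the purple (96,175) and orange (98,206) caps are look-alikes. The tub is at (249,209) and the tray at (365,225). I'll move above the tray first for a close look, then over the bottles.

>>> drive_tool(commands=[10,0,0,0,0,0,1])

```text
time: 2.08
ee_pos: [0.2291, -0.5781, 0.2275]
eef_rot: [0.978, 0.187, -0.017, -0.088]
contact_force: [-0.4, -0.1, -0.1]
opening: 0.092
```

That row was a mistake: it tilted the tool 10° and did nothing useful. I'll undo it now.

>>> drive_tool(commands=[-10,0,0,0,0,0,1,-10,0,0,0,0,0,1])

```text
time: 2.33
ee_pos: [0.2294, -0.5785, 0.2236]
eef_rot: [0.982, 0.188, -0.001, -0.003]
contact_force: [-0.1, 0.5, 0.5]
opening: 0.0919
```

>>> drive_tool(commands=[0,0,21.6,0.319,-0.207,-0.123,1,0,0,21.6,0.319,-0.207,-0.123,1,0,0,21.6,0.319,-0.207,-0.123,1,0,0,21.6,0.319,-0.207,-0.123,1,0,0,21.6,0.319,-0.207,-0.123,1,0,0,21.6,0.319,-0.207,-0.123,1,0,0,21.6,0.319,-0.207,-0.123,1,0,0,21.6,0.319,-0.207,-0.123,1,0,0,21.6,0.319,-0.207,-0.123,1,0,0,21.6,0.319,-0.207,-0.123,1])

```text
time: 3.58
ee_pos: [0.4496, -0.2722, 0.3501]
eef_rot: [1.0, -0.001, -0.0, 0.0]
contact_force: [-0.2, -0.1, 0.7]
opening: 0.0917
```

```bash
cat > look.py <<'E'
import sys; from h import *
name=sys.argv[1]; info=cam("wrist"); save("wrist",name)
s=arm.read_state(); print(s["time"],s["ee_pos"],s["eef_rot"])
Z=dict(bottle_=.064,cap_re=.105,cap_gr=.105,cap_bl=.105,cap_br=.105,place_=.008,tub_in=.005)
for q in sys.argv[2:]:
    z=.1235 if q.endswith("tip") else next(v for k,v in Z.items() if q.startswith(k[:6]) )
    print(q,[(round(x["confidence"],2),np.round(x["point"]).tolist(),np.round(onz("wrist",x["point"],z,info)[:2],4).tolist()) for x in arm.pinpoint("wrist",q)[:3]])
E
python3 look.py tray place_red place_green place_blue place_brown
```

```text
3.625 [ 0.44971568 -0.27205493  0.34990621] [ 9.99999632e-01 -8.34115370e-04 -1.39208431e-04  1.45507771e-04]
place_red [(0.76, [179.0, 110.0], [0.5292, -0.1418])]
place_green [(0.56, [230.0, 112.0], [0.5256, -0.2278])]
place_blue [(0.66, [286.0, 118.0], [0.5152, -0.3244])]
place_brown [(0.86, [338.0, 128.0], [0.4998, -0.4133])]
```

View pics/tray.png

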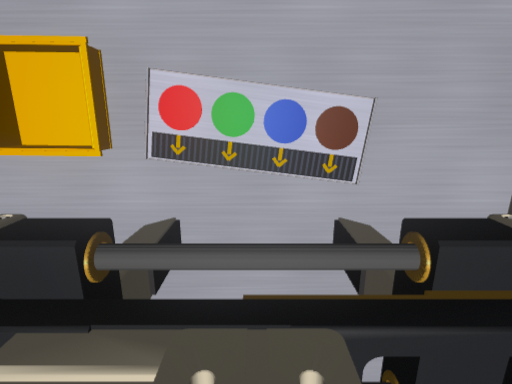

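The wrist view shows red (180,108), green (233,114), blue (286,121) and brown (337,128), with all arrows pointing down the image. I'll fit the places from their colours.

```bash
cat > seg.py <<'E'
from h import *
def fit(n,f):
    im=cv2.imread(f"pics/{f}.png"); hsv=cv2.cvtColor(im,cv2.COLOR_BGR2HSV); P=[]
    x0,y0,x1,y1={"wrist":(140,60,390,165),"top":(295,190,435,242)}[n]
    sub=hsv[y0:y1,x0:x1]; h,s,v=[sub[...,k].astype(int) for k in range(3)]
    ms=[((h<6)|(h>174))&(s>150)&(v>140),(h>50)&(h<75)&(s>120),(h>105)&(h<130)&(s>120),((h<14)|(h>170))&(s>60)&(v<110)]
    for m in ms:
        k,l,st,c=cv2.connectedComponentsWithStats(m.astype(np.uint8)); i=1+np.argmax(st[1:,4]); P.append(onz(n,c[i]+[x0,y0],.008)[:2])
    P=np.array(P); k=np.array([1.5,.5,-.5,-1.5])*.09; d=(k[:,None]*P).sum(0); u=d/np.linalg.norm(d)
    print(n,P.round(4).tolist(),"spacing",np.linalg.norm(np.diff(P,axis=0),axis=1).round(4)); print("fit",(P.mean(0)+k[:,None]*u).round(4).tolist(),"yaw",np.degrees(np.arctan2(-u[0],u[1])))
fit("wrist","tray"); fit("top","t0")
E
python3 seg.py
```

```text
wrist [[0.5341, -0.1424], [0.523, -0.2314], [0.512, -0.3204], [0.4996, -0.4167]] spacing [0.0897 0.0896 0.0971]
fit [[0.534, -0.1438], [0.5228, -0.233], [0.5116, -0.3223], [0.5003, -0.4116]] yaw -7.173762261303815
top [[0.534, -0.1437], [0.522, -0.234], [0.5109, -0.3225], [0.4995, -0.4117]] spacing [0.091  0.0892 0.0899]
fit [[0.5338, -0.1441], [0.5223, -0.2333], [0.5109, -0.3226], [0.4994, -0.4119]] yaw -7.319468200940368
```

>>> drive_tool(commands=[0,0,0,0.0,-0.58,0,1,0,0,0,0.0,-0.58,0,1,0,0,0,0.0,-0.58,0,1,0,0,0,0.0,-0.58,0,1,0,0,0,0.0,-0.58,0,1,0,0,0,0.0,-0.58,0,1,0,0,0,0.0,-0.58,0,1,0,0,0,0.0,-0.58,0,1,0,0,0,0.0,-0.58,0,1,0,0,0,0.0,-0.58,0,1,0,0,0,0.0,-0.58,0,1,0,0,0,0.0,-0.58,0,1])

```text
time: 5.32
ee_pos: [0.451, 0.3072, 0.3496]
eef_rot: [1.0, -0.001, 0.0, 0.001]
contact_force: [0.3, 0.2, -0.3]
opening: 0.0915
```

```bash
python3 look.py bot cap_red_center cap_green_center cap_blue_center bottle_red_center bottle_green_center bottle_blue_center bottle_brown_center bottle_brown_tip tub_in
```

```text
5.375 [0.45099129 0.30712655 0.34972603] [ 9.99999365e-01 -9.75003565e-04  1.81746276e-04  5.35599239e-04]
cap_red_center [(0.75, [130.0, 34.0], [0.6223, 0.4682]), (0.72, [201.0, 76.0], [0.5711, 0.3798]), (0.67, [145.0, 97.0], [0.5455, 0.4566])]
cap_green_center [(0.55, [309.0, 55.0], [0.597, 0.2377])]
cap_blue_center [(0.84, [307.0, 184.0], [0.4248, 0.2331])]
bottle_red_center []
bottle_green_center []
bottle_blue_center [(0.69, [311.0, 52.0], [0.6089, 0.2279]), (0.58, [302.0, 181.0], [0.4191, 0.2338])]
bottle_brown_center [(0.87, [217.0, 178.0], [0.4244, 0.37])]
bottle_brown_tip [(0.67, [199.0, 198.0], [0.4091, 0.3878])]
tub_in [(0.59, [400.0, 100.0], [0.5458, 0.0637])]
```

View pics/bot.png

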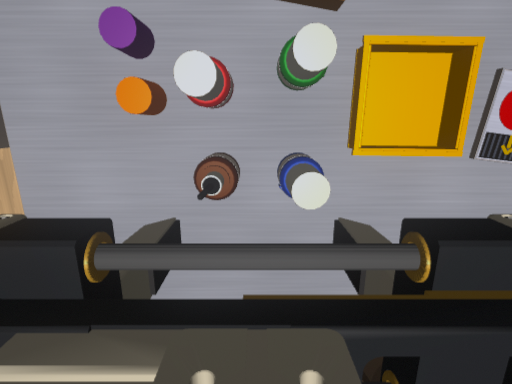

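The cap tops (white ellipses) are at red (195,74), green (315,47) and blue (311,190). Brown is uncapped, with its neck at (211,185) and spout tip at about (200,196).

```bash
python3 - <<'E'
from h import *
for c,p,z in(("red",(195,74),.14),("green",(315,47),.14),("blue",(311,190),.14),("brown neck",(211,185),.108),("brown tip",(200,196),.1235)): print(c,onz("wrist",p,z).round(4))
im=cv2.imread("pics/t0.png");hsv=cv2.cvtColor(im,cv2.COLOR_BGR2HSV)
m=((hsv[...,1]<30)&(hsv[...,2]>185)).astype(np.uint8);m[:, :110]=0;m[:,215:]=0;m[:170]=0;m[270:]=0
k,l,s,c=cv2.connectedComponentsWithStats(m)
for i in range(1,k):
    if s[i,4]>60: print("top",s[i],onz("top",c[i],.14).round(4))
print(arm.read_state()["ee_pos"])
E
```

```text
red [0.5684 0.3825 0.14  ]
green [0.5981 0.2391 0.14  ]
blue [0.4237 0.2353 0.14  ]
brown neck [0.4231 0.3741 0.108 ]
brown tip [0.4109 0.3877 0.1235]
[0.45030991 0.30893932 0.34978268]
```

>>> drive_tool(commands=[0,0,0,-0.027,0.0735,0.12,1,0,0,0,-0.027,0.0735,0.12,1,0,0,0,-0.027,0.0735,0.12,1,0,0,0,-0.027,0.0735,0.17,1,0,0,0,-0.027,0.0735,0.22,1,0,0,0,-0.027,0.0735,0.26,1,0,0,0,-0.027,0.0735,0.26,1,0,0,0,-0.027,0.0735,0.26,0,0,0,0,-0.027,0.0735,0.26,0,0,0,0,-0.027,0.0735,0.26,0,0,0,0,-0.027,0.0735,0.26,0,0,0,0,-0.027,0.0735,0.26,0,0,0,0,-0.027,0.0735,0.24,0,0,0,0,-0.027,0.0735,0.21,0,0,0,0,-0.027,0.0735,0.17,0,0,0,0,-0.027,0.0735,0.13,0,0,0,0,-0.027,0.0735,0.13,0])

```text
time: 7.95
ee_pos: [0.4247, 0.2368, 0.2226]
eef_rot: [1.0, 0.0, 0.003, -0.001]
contact_force: [-0.2, -0.3, -0.9]
opening: 0.0561
```

>>> drive_tool(commands=[0,0,0,0.078,0.187,0,0,0,0,0,0.078,0.187,0,0,0,0,0,0.078,0.187,0,0,0,0,0,0.078,0.187,0,0,0,0,0,0.078,0.187,0,0,0,0,0,0.078,0.187,0.05,0,0,0,0,0.078,0.187,0.1,0,0,0,0,0.078,0.187,0.15,0,0,0,0,0.078,0.187,0.18,0,0,0,0,0.078,0.187,0.192,0,0,0,0,0.078,0.187,0.192,0,0,0,0,0.078,0.187,0.192,0.7,0,0,0,0.078,0.187,0.192,0.7,0,0,0,0.078,0.187,0.192,0.7,0,0,0,0.078,0.187,0.15,0.7,0,0,0,0.078,0.187,0.1,0.7,0,0,0,0.078,0.187,0.05,0.7,0,0,0,0.078,0.187,0,1,0,0,0,0.078,0.187,0,1])

```text
time: 10.32
ee_pos: [0.5037, 0.0492, 0.2239]
eef_rot: [1.0, 0.0, 0.004, -0.0]
contact_force: [0.2, -0.0, -0.6]
opening: 0.0797
```

```bash
python3 - <<'E'
from h import *
save("wrist","tub1"); save("top","t1"); a=cv2.imread("pics/tub1.png"); b=cv2.imread("pics/t1.png")[130:290,60:280]
cv2.imwrite("pics/v1.png",np.vstack([cv2.resize(a,(400,300)),cv2.resize(b,(400,290))]))
print(arm.read_state()["ee_pos"],arm.read_state()["opening"])
E
```

```text
[0.50141029 0.04842588 0.22000311] 0.08774648719889987
```

View pics/v1.png

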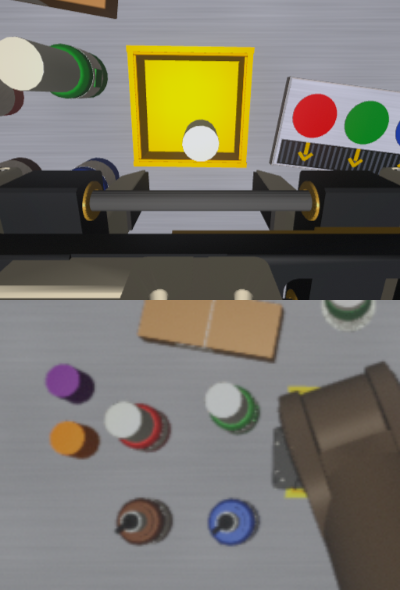

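The blue cap stands in the tub at (200,142) in the crop. Blue's spout is now bare and every bottle is still upright. Green is next.

>>> drive_tool(commands=[0,0,0,0.097,-0.19,0,1,0,0,0,0.097,-0.19,0,1,0,0,0,0.097,-0.19,0,1,0,0,0,0.097,-0.19,0,1,0,0,0,0.097,-0.19,0,1,0,0,0,0.097,-0.19,0.05,1,0,0,0,0.097,-0.19,0.1,1,0,0,0,0.097,-0.19,0.13,1,0,0,0,0.097,-0.19,0.13,1,0,0,0,0.097,-0.19,0.13,0,0,0,0,0.097,-0.19,0.13,0,0,0,0,0.097,-0.19,0.13,0,0,0,0,0.097,-0.19,0.13,0,0,0,0,0.097,-0.19,0.13,0,0,0,0,0.097,-0.19,0.11,0,0,0,0,0.097,-0.19,0.08,0,0,0,0,0.097,-0.19,0.04,0,0,0,0,0.097,-0.19,0,0,0,0,0,0.097,-0.19,0,0])

```text
time: 12.8
ee_pos: [0.6, 0.2402, 0.2248]
eef_rot: [1.0, 0.0, 0.003, -0.002]
contact_force: [-0.6, -0.6, -1.6]
opening: 0.0542
```

>>> drive_tool(commands=[0,0,0,-0.005,0.19,0,0,0,0,0,-0.005,0.19,0,0,0,0,0,-0.005,0.19,0,0,0,0,0,-0.005,0.19,0,0,0,0,0,-0.005,0.19,0,0,0,0,0,-0.005,0.19,0.05,0,0,0,0,-0.005,0.19,0.1,0,0,0,0,-0.005,0.19,0.15,0,0,0,0,-0.005,0.19,0.18,0,0,0,0,-0.005,0.19,0.192,0,0,0,0,-0.005,0.19,0.192,0,0,0,0,-0.005,0.19,0.192,0.7,0,0,0,-0.005,0.19,0.192,0.7,0,0,0,-0.005,0.19,0.192,0.7,0,0,0,-0.005,0.19,0.15,0.7,0,0,0,-0.005,0.19,0.1,0.7,0,0,0,-0.005,0.19,0.05,0.7,0,0,0,-0.005,0.19,0,1,0,0,0,-0.005,0.19,0,1])

```text
time: 15.18
ee_pos: [0.596, 0.0493, 0.2244]
eef_rot: [1.0, 0.0, 0.004, -0.001]
contact_force: [0.3, -0.1, -0.1]
opening: 0.0795
```

```bash
python3 - <<'E'
from h import *
save("wrist","tub2"); save("top","t2"); a=cv2.imread("pics/tub2.png"); b=cv2.imread("pics/t2.png")[130:290,60:280]
cv2.imwrite("pics/v2.png",np.vstack([cv2.resize(a,(400,300)),cv2.resize(b,(400,290))]))
print(arm.read_state()["ee_pos"],arm.read_state()["opening"])
E
```

```text
[0.59357056 0.0485122  0.22001242] 0.08750616149340047
```

View pics/v2.png

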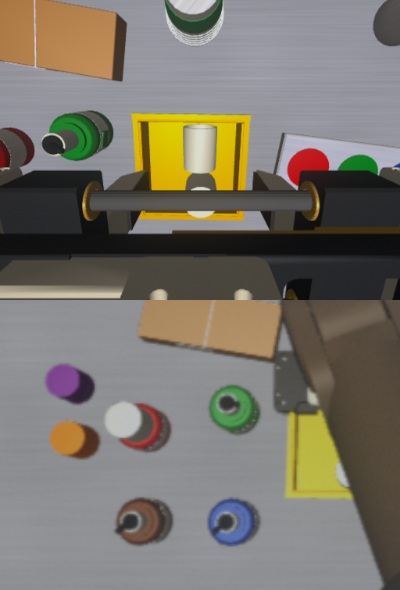

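The green cap lies on its side in the tub, which is fine because it is inside. I'll put the red cap on the tub's free +y side with the jaws along x, after checking joint 7 for the 90° turn.

```bash
python3 -c "
from h import *
print(arm.read_state()['qpos'].round(2))
# bottle spouts from top view
for c in('red','green','blue','brown'):
    pass
for n in ['top']:
  for q,z in(('bottle_green_tip',.1235),('bottle_blue_tip',.1235),('bottle_brown_tip',.1235),('bottle_green_center',.064),('bottle_blue_center',.064),('bottle_brown_center',.064),('bottle_red_center',.064)):
    print(q,[(round(x['confidence'],2),onz(n,x['point'],z)[:2].round(4).tolist()) for x in arm.pinpoint(n,q)[:3]])
"
```

```text
[ 0.12  0.43 -0.42  1.63  0.19  1.12 -1.91]
bottle_green_tip [(0.81, [0.5903, 0.2196]), (0.3, [0.4891, -0.2348])]
bottle_blue_tip [(0.94, [0.4142, 0.2477])]
bottle_brown_tip [(0.68, [0.4128, 0.3856]), (0.22, [0.4145, 0.2475])]
bottle_green_center [(0.7, [0.6037, 0.2391])]
bottle_blue_center [(0.82, [0.4247, 0.2355])]
bottle_brown_center [(0.86, [0.4245, 0.3711])]
bottle_red_center [(0.62, [0.5727, 0.378]), (0.28, [0.5392, 0.0688])]
```

>>> drive_tool(commands=[0,0,90,-0.025,-0.334,0,1,0,0,90,-0.025,-0.334,0,1,0,0,90,-0.025,-0.334,0,1,0,0,90,-0.025,-0.334,0,1,0,0,90,-0.025,-0.334,0,1,0,0,90,-0.025,-0.334,0,1,0,0,90,-0.025,-0.334,0,1,0,0,90,-0.025,-0.334,0,1,0,0,90,-0.025,-0.334,0,1,0,0,90,-0.025,-0.334,0,1,0,0,90,-0.025,-0.334,0,1])

```text
time: 17.0
ee_pos: [0.573, 0.3343, 0.1714]
eef_rot: [0.768, -0.639, -0.034, -0.028]
contact_force: [0.7, -1.4, -0.0]
opening: 0.0919
```

```bash
python3 look.py redcap cap_red_center bottle_green_tip bottle_green_center; python3 -c "
from h import *
i=cv2.imread('pics/redcap.png');h=cv2.cvtColor(i,cv2.COLOR_BGR2HSV)
m=((h[...,1]<40)&(h[...,2]>190)).astype(np.uint8);m[200:]=0
k,l,s,c=cv2.connectedComponentsWithStats(m)
for j in range(1,k):
  if s[j,4]>300: print(s[j],c[j].round(),onz('wrist',c[j],.14).round(4))
print(arm.read_state()['qpos'].round(2))"
```

```text
17.05 [0.57282026 0.32753766 0.17028973] [ 0.76329237 -0.64456639 -0.03364235 -0.02805558]
cap_red_center [(0.85, [176.0, 292.0], [0.6287, 0.4402]), (0.63, [248.0, 246.0], [0.5709, 0.3797])]
bottle_green_tip [(0.69, [252.0, 246.0], [0.5687, 0.369]), (0.62, [253.0, 33.0], [0.5949, 0.221])]
bottle_green_center [(0.84, [247.0, 67.0], [0.5978, 0.2368])]
[222  39  43  48 359] [243.  66.] [0.5983 0.2375 0.14  ]
[-1.25  0.88  1.32  1.63 -0.95  1.37 -2.74]
```

View pics/redcap.png

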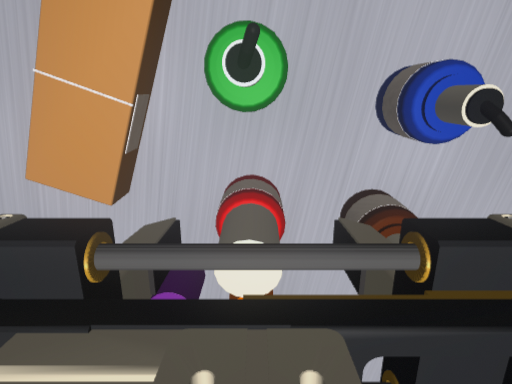

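The picture shows all bottles still upright. The turn, though, ran joint 7 to its limit at -2.74 and swung the elbow. Positive tool rz lowers q7, so I need to turn the other way. First I'll back out to a clean pose, using a helper that works out each row's numbers.

```bash
cat > go.py <<'E'
# usage: go.py x y z psi  -> row numbers from the measured pose
import sys; from h import *
def down(psi): return R.from_matrix(np.array([[np.cos(psi),np.sin(psi),0],[np.sin(psi),-np.cos(psi),0],[0,0,-1]]))
x,y,z,psi=map(float,sys.argv[1:5]); s=arm.read_state(); C=R.from_quat(s["eef_rot"])
print("rv",np.degrees((C.inv()*down(np.radians(psi))).as_rotvec()).round(1),"sh",C.inv().apply(np.array([x,y,z])-s["ee_pos"]).round(4))
m=C.as_matrix(); print("pos",s["ee_pos"].round(4),"psi",np.degrees(np.arctan2(m[1,0],m[0,0])).round(1),"tilt",np.degrees(np.arccos(-m[2,2])).round(1),"q",s["qpos"].round(2),"f",s["contact_force"].round(1),"open",round(s["opening"],4),"t",round(s["time"],2))
E
python3 go.py .56 .30 .32 0
```

```text
rv [ -3.6   4.2 -79.7] sh [ 0.0149  0.0196 -0.1474]
pos [0.5745 0.3309 0.1745] psi -79.8 tilt 5.0 q [-1.25  0.88  1.32  1.63 -0.95  1.37 -2.74] f [0.3 0.8 0.5] open 0.0921 t 17.2
```

>>> drive_tool(commands=[-3.6,4.2,-20,0,0,-0.1,1,-3.6,4.2,-80,0.015,0.02,-0.147,1,-3.6,4.2,-80,0.015,0.02,-0.147,1,-3.6,4.2,-80,0.015,0.02,-0.147,1,-3.6,4.2,-80,0.015,0.02,-0.147,1,-3.6,4.2,-80,0.015,0.02,-0.147,1,-3.6,4.2,-80,0.015,0.02,-0.147,1,-3.6,4.2,-80,0.015,0.02,-0.147,1,-3.6,4.2,-80,0.015,0.02,-0.147,1,-3.6,4.2,-80,0.015,0.02,-0.147,1])

```text
time: 18.45
ee_pos: [0.56, 0.3003, 0.3204]
eef_rot: [1.0, 0.002, 0.001, 0.0]
contact_force: [-0.1, 0.4, 0.6]
opening: 0.0915
```

```bash
python3 go.py .5684 .3825 .22 90
```

```text
rv [  0.1  -0.1 -89.8] sh [ 0.0085 -0.0822  0.1004]
pos [0.56   0.3003 0.3204] psi 0.2 tilt 0.1 q [-1.21  0.55  1.08  1.45 -0.49  1.42 -1.69] f [-0.1  0.4  0.6] open 0.0915 t 18.45
```

>>> drive_tool(commands=[0,0,-90,0.0085,-0.082,0,1,0,0,-90,0.0085,-0.082,0,1,0,0,-90,0.0085,-0.082,0,1,0,0,-90,0.0085,-0.082,0,1,0,0,-90,0.0085,-0.082,0,1,0,0,-90,0.0085,-0.082,0,1,0,0,-90,0.0085,-0.082,0,1,0,0,-90,0.0085,-0.082,0,1,0,0,-90,0.0085,-0.082,0,1,0,0,-90,0.0085,-0.082,0.05,1,0,0,-90,0.0085,-0.082,0.1,1,0,0,-90,0.0085,-0.082,0.1,1])

```text
time: 19.95
ee_pos: [0.5658, 0.3812, 0.2163]
eef_rot: [0.706, 0.708, -0.003, 0.0]
contact_force: [0.1, -0.2, 0.3]
opening: 0.0915
```

```bash
python3 go.py .5684 .3825 .09 90
```

```text
rv [-0.3  0.3  0.2] sh [0.0019 0.0032 0.1263]
pos [0.5658 0.3812 0.2163] psi 90.2 tilt 0.4 q [-1.04  0.59  0.61  1.46 -0.35  1.21 -0.38] f [ 0.1 -0.2  0.3] open 0.0915 t 19.95
```

>>> drive_tool(commands=[0,0,0,0.001,0.002,0.05,1,0,0,0,0.001,0.002,0.1,1,0,0,0,0.001,0.002,0.128,1,0,0,0,0.001,0.002,0.128,1,0,0,0,0.001,0.002,0.128,0,0,0,0,0.001,0.002,0.128,0,0,0,0,0.001,0.002,0.128,0,0,0,0,0.001,0.002,0.128,0,0,0,0,0.001,0.002,0.128,0,0,0,0,0.001,0.002,0.11,0,0,0,0,0.001,0.002,0.08,0,0,0,0,0.001,0.002,0.04,0,0,0,0,0.001,0.002,0,0,0,0,0,0.001,0.002,-0.02,0,0,0,0,0.001,0.002,-0.02,0])

```text
time: 21.82
ee_pos: [0.571, 0.3832, 0.2427]
eef_rot: [0.705, 0.709, 0.002, 0.001]
contact_force: [0.2, -0.2, -0.2]
opening: 0.0543
```

```bash
python3 go.py .54 .107 .24 90
```

```text
rv [ 0.3 -0.1  0.3] sh [-0.2761 -0.0323  0.002 ]
pos [0.571  0.3832 0.2427] psi 90.3 tilt 0.3 q [-1.04  0.57  0.62  1.42 -0.34  1.25 -0.38] f [ 0.2 -0.2 -0.2] open 0.0543 t 21.82
```

>>> drive_tool(commands=[0,0,0,-0.276,-0.031,0,0,0,0,0,-0.276,-0.031,0,0,0,0,0,-0.276,-0.031,0,0,0,0,0,-0.276,-0.031,0,0,0,0,0,-0.276,-0.031,0,0,0,0,0,-0.276,-0.031,0,0,0,0,0,-0.276,-0.031,0.05,0,0,0,0,-0.276,-0.031,0.1,0,0,0,0,-0.276,-0.031,0.15,0,0,0,0,-0.276,-0.031,0.19,0,0,0,0,-0.276,-0.031,0.213,0,0,0,0,-0.276,-0.031,0.213,0,0,0,0,-0.276,-0.031,0.213,0.75,0,0,0,-0.276,-0.031,0.213,0.75,0,0,0,-0.276,-0.031,0.213,0.75,0,0,0,-0.276,-0.031,0.17,0.75,0,0,0,-0.276,-0.031,0.12,0.75,0,0,0,-0.276,-0.031,0.06,0.75,0,0,0,-0.276,-0.031,0,0.75,0,0,0,-0.276,-0.031,-0.06,0.6])

```text
time: 24.32
ee_pos: [0.5399, 0.1068, 0.3024]
eef_rot: [0.705, 0.709, 0.001, 0.001]
contact_force: [0.8, 0.8, -0.1]
opening: 0.0623
```

```bash
python3 - <<'E'
from h import *
save("wrist","tub3"); save("top","t3"); save("side","s3"); b=cv2.imread("pics/t3.png")[130:290,60:280]; a=cv2.imread("pics/tub3.png");s=cv2.imread("pics/s3.png")
cv2.imwrite("pics/v3.png",np.vstack([np.hstack([cv2.resize(a,(400,300)),cv2.resize(s,(400,300))]),cv2.resize(b,(800,582))[:300]]))
for n in ['top']:
  for c in('red','green','blue','brown'):
   for q,z in((f'bottle_{c}_tip',.1235),(f'bottle_{c}_center',.064)):
    print(q,[(round(x['confidence'],2),onz(n,x['point'],z)[:2].round(4).tolist()) for x in arm.pinpoint(n,q)[:3]])
E
python3 go.py .425 .24 .25 130
```

```text
bottle_red_tip [(0.81, [0.5689, 0.403])]
bottle_red_center [(0.87, [0.5642, 0.3701])]
bottle_green_tip [(0.45, [0.5647, 0.0462])]
bottle_green_center [(0.54, [0.4069, 0.4066])]
bottle_blue_tip []
bottle_blue_center []
bottle_brown_tip [(0.65, [0.42, 0.3857])]
bottle_brown_center [(0.66, [0.424, 0.3703]), (0.37, [0.5817, 0.4224])]
rv [ -0.    0.1 -39.7] sh [ 0.1338 -0.1142  0.049 ]
pos [0.5399 0.1068 0.2991] psi 90.3 tilt 0.1 q [-0.84  0.29  0.73  1.69 -0.2   1.24 -0.06] f [1.  0.1 1. ] open 0.0552 t 24.88
```

View pics/v3.png

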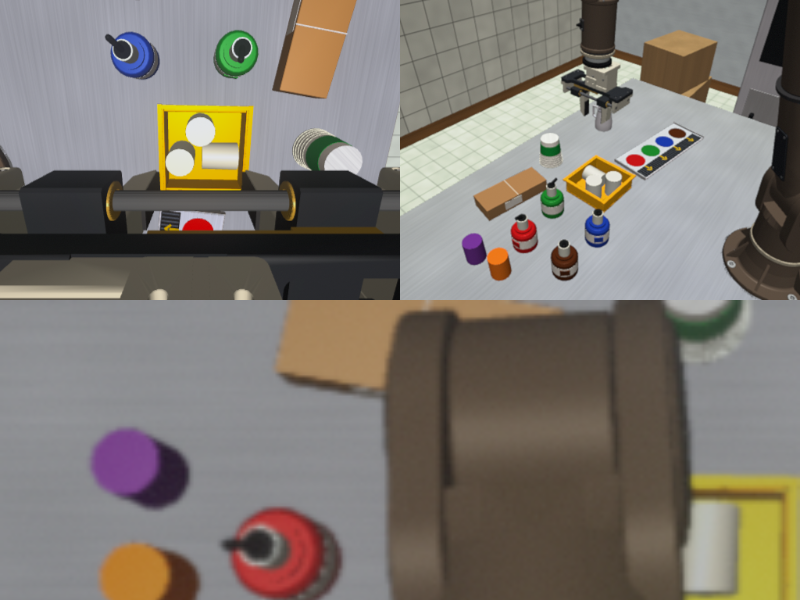

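All three caps are in the tub: two standing, one lying. The four bottles are upright and uncapped. Blue goes first, with a look from directly overhead.

```bash
python3 go.py .466 .185 .25 130
```

```text
rv [ -0.    0.1 -39.7] sh [ 0.0786 -0.0735  0.049 ]
pos [0.5399 0.1068 0.2991] psi 90.3 tilt 0.1 q [-0.84  0.29  0.73  1.69 -0.2   1.24 -0.06] f [1.  0.1 1. ] open 0.0552 t 24.88
```

>>> drive_tool(commands=[0,0,-39.7,0.0786,-0.0735,0.049,1,0,0,-39.7,0.0786,-0.0735,0.049,1,0,0,-39.7,0.0786,-0.0735,0.049,1,0,0,-39.7,0.0786,-0.0735,0.049,1,0,0,-39.7,0.0786,-0.0735,0.049,0.8,0,0,-39.7,0.0786,-0.0735,0.049,0.8])

```text
time: 25.62
ee_pos: [0.4665, 0.1849, 0.2507]
eef_rot: [0.424, 0.906, 0.0, 0.001]
contact_force: [0.3, -1.2, 0.7]
opening: 0.0765
```

```bash
cat > spout.py <<'E'
# spout.py colour x y : overhead wrist look; neck centre and spout azimuth
import sys; from h import *
c=sys.argv[1]; exp=np.array(list(map(float,sys.argv[2:4]))); info=cam("wrist"); im=save("wrist",sys.argv[4])
pc=arm.pinpoint("wrist",f"bottle_{c}_center"); pt=arm.pinpoint("wrist",f"bottle_{c}_tip")
for n,l,z in(("center",pc,.064),("tip",pt,.1235)): print(n,[(round(x["confidence"],2),np.round(x["point"]).tolist(),onz("wrist",x["point"],z,info)[:2].round(4).tolist()) for x in l[:2]])
u=np.array(proj("wrist",[*exp,.108],info)); x0,y0=np.maximum(u-65,0).astype(int); crop=im[y0:y0+130,x0:x0+130]; hsv=cv2.cvtColor(crop,cv2.COLOR_RGB2HSV)
big=lambda m:(lambda r:r[1]==1+np.argmax(r[2][1:,4]))(cv2.connectedComponentsWithStats(m.astype(np.uint8)))
blk=big(hsv[...,2]<55); wh=(hsv[...,1]<45)&(hsv[...,2]>175)
# neck ring: circle at z=.108 enclosing white pixels that touch the black
near=cv2.dilate(blk.astype(np.uint8),np.ones((9,9)))>0; w=np.argwhere(wh&near)[:,::-1]+[x0,y0]
W=np.array([onz("wrist",p,.108,info)[:2] for p in w])
from scipy.optimize import least_squares
g=least_squares(lambda q:np.hypot(*(W-q).T)-.0135,np.median(W,0),loss="soft_l1",f_scale=.001).x
b=np.argwhere(blk)[:,::-1]+[x0,y0]; B=np.array([onz("wrist",p,.1235,info)[:2] for p in b]); r=np.hypot(*(B-g).T); far=B[r>np.percentile(r,88)].mean(0)-g
print("neck",g.round(4),"n",len(w),"far",np.hypot(*far).round(4),"azim",np.degrees(np.arctan2(far[1],far[0])).round(1))
for X,col in(((*g,.108),(255,0,255)),((*(g+far),.1235),(255,255,0))): p=np.round(proj("wrist",X,info)).astype(int)-[x0,y0]; cv2.circle(crop,tuple(int(v) for v in p),1,col,-1)
cv2.imwrite(f"pics/{sys.argv[4]}c.png",cv2.resize(crop[:,:,::-1],(520,520)))
E
python3 spout.py blue .424 .236 b1; python3 go.py .424 .236 .25 130
```

```text
center [(0.59, [257.0, 121.0], [0.4245, 0.2337])]
tip [(0.78, [252.0, 100.0], [0.4084, 0.2461])]
rv [ 0.   0.1 -0.1] sh [0.0664 0.0001 0.0007]
pos [0.4665 0.185  0.2508] psi 129.9 tilt 0.1 q [-0.94  0.22  0.55  1.87 -0.13  1.09  0.36] f [-0.4 -0.2 -0.4] open 0.0738 t 25.77
  return _methods._mean(a, axis=axis, dtype=dtype,
  ret = ret.dtype.type(ret / rcount)
Traceback (most recent call last):
  File "spout.py", line 13, in <module>
    g=least_squares(lambda q:np.hypot(*(W-q).T)-.0135,np.median(W,0),loss="soft_l1",f_scale=.001).x
      ~~~~~~~~~~~~~^^^^^^^^^^^^^^^^^^^^^^^^^^^^^^^^^^^^^^^^^^^^^^^^^^^^^^^^^^^^^^^^^^^^^^^^^^^^^^
ValueError: Initial guess is outside of provided bounds
```

```bash
python3 -c "
from h import *
i=cv2.imread('pics/b1.png')[60:190,190:320]; cv2.imwrite('pics/b1v.png',cv2.resize(i,(520,520)))
h=cv2.cvtColor(i,cv2.COLOR_BGR2HSV); print(h[40:90:5,66].tolist())"
```

```text
[[117, 48, 58], [117, 50, 56], [115, 55, 56], [115, 60, 55], [118, 60, 55], [115, 56, 59], [115, 56, 59], [114, 74, 221], [113, 159, 209], [114, 166, 192]]
```

View pics/b1v.png

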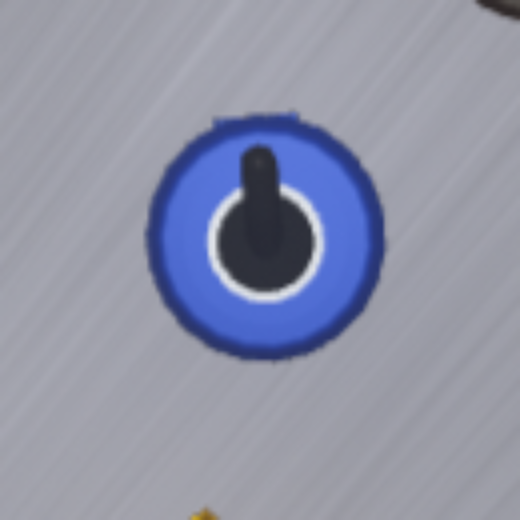

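The overhead crop is clear: black neck top at about (256,120) and spout tip at (254,98). I'll simplify the finder to use the distance transform of the black blob.

```bash
cat > spout.py <<'E'
# spout.py colour x y name [saved]: overhead wrist look; neck centre and spout azimuth
import sys; from h import *
c=sys.argv[1]; exp=list(map(float,sys.argv[2:4])); H=float(sys.argv[5]) if len(sys.argv)>5 else 0.; info=cam("wrist"); im=save("wrist",sys.argv[4])
pc=arm.pinpoint("wrist",f"bottle_{c}_center"); pt=arm.pinpoint("wrist",f"bottle_{c}_tip")
for n,l,z in(("center",pc,.064),("tip",pt,.1235)): print(n,[(round(x["confidence"],2),np.round(x["point"]).tolist(),onz("wrist",x["point"],z+H,info)[:2].round(4).tolist()) for x in l[:2]])
u=np.array(proj("wrist",[*exp,.108+H],info)); hsv=cv2.cvtColor(im,cv2.COLOR_RGB2HSV); m=(hsv[...,2]<75); yy,xx=np.mgrid[:384,:512]; m&=(np.hypot(xx-u[0],yy-u[1])<50)&(yy<205)
k,l,s,cc=cv2.connectedComponentsWithStats(m.astype(np.uint8)); j=1+np.argmax(s[1:,4]); m=(l==j).astype(np.uint8)
D=cv2.distanceTransform(m,cv2.DIST_L2,5); rad=D.max(); pk=np.argwhere(D>rad-.7)[:,::-1].mean(0)
b=np.argwhere(m)[:,::-1]; e=b[np.hypot(*(b-pk).T)>rad+3].mean(0)
g=onz("wrist",pk,.108+H,info)[:2]; d=onz("wrist",e,.120+H,info)[:2]-g
print("neck px",pk.round(1),"rad",rad.round(1),"neck",g.round(4),"spout px",e.round(1),"r",np.hypot(*d).round(4),"azim",np.degrees(np.arctan2(d[1],d[0])).round(1))
E
python3 spout.py blue .424 .236 b2
```

```text
center [(0.59, [257.0, 124.0], [0.427, 0.231])]
tip [(0.69, [252.0, 102.0], [0.4092, 0.2446])]
neck px [256.2 120. ] rad 11.4 neck [0.423  0.2342] spout px [254.4 101.5] r 0.0176 azim 135.8
```

```bash
python3 go.py .423 .2347 .079 136
```

```text
rv [ 0.   0.1 -6.1] sh [ 0.0661 -0.0016  0.1718]
pos [0.4665 0.1851 0.2509] psi 129.9 tilt 0.1 q [-0.94  0.22  0.55  1.87 -0.13  1.09  0.36] f [ 0.4 -0.1 -0. ] open 0.0736 t 25.93
```

>>> drive_tool(commands=[0,0,-6,0.066,-0.0015,0,0.8,0,0,-6,0.066,-0.0015,0,0.8,0,0,-6,0.066,-0.0015,0.04,0.8,0,0,-6,0.066,-0.0015,0.08,0.8,0,0,-6,0.066,-0.0015,0.12,0.8,0,0,-6,0.066,-0.0015,0.15,0.8,0,0,-6,0.066,-0.0015,0.172,0.8,0,0,-6,0.066,-0.0015,0.172,0.8,0,0,-6,0.066,-0.0015,0.172,0,0,0,-6,0.066,-0.0015,0.172,0,0,0,-6,0.066,-0.0015,0.172,0,0,0,-6,0.066,-0.0015,0.172,0,0,0,-6,0.066,-0.0015,0.172,0,0,0,-6,0.066,-0.0015,0.172,0])

```text
time: 27.68
ee_pos: [0.4234, 0.2349, 0.079]
eef_rot: [0.375, 0.927, 0.0, 0.001]
contact_force: [0.6, 0.8, -0.0]
opening: 0.0293
```

>>> drive_tool(commands=[0,0,0,0,0,-0.01,0,0,0,0,0,0,-0.03,0,0,0,0,0,0,-0.06,0,0,0,0,0,0,-0.09,0,0,0,0,0,0,-0.12,0,0,0,0,0,0,-0.15,0,0,0,0,0,0,-0.18,0,0,0,0,0,0,-0.18,0])

```text
time: 28.68
ee_pos: [0.4236, 0.2349, 0.2605]
eef_rot: [0.375, 0.927, 0.002, 0.001]
contact_force: [0.5, -0.1, -5.9]
opening: 0.0293
```

```bash
python3 go.py .511 -.3225 .259 172.8
```

```text
rv [  0.2   0.1 -36.8] sh [-0.4502 -0.34    0.0007]
pos [0.4236 0.2349 0.2605] psi 136.0 tilt 0.2 q [-1.05  0.17  0.52  1.89 -0.09  1.1   0.3 ] f [ 0.5 -0.1 -5.9] open 0.0293 t 28.68
```

>>> drive_tool(commands=[0,0,-2,-0.02,-0.015,0,0,0,0,-5,-0.06,-0.045,0,0,0,0,-8,-0.1,-0.076,0,0,0,0,-12,-0.15,-0.113,0,0,0,0,-16,-0.2,-0.151,0,0,0,0,-20,-0.25,-0.189,0,0,0,0,-24,-0.3,-0.227,0,0,0,0,-28,-0.35,-0.264,0,0,0,0,-32,-0.39,-0.295,0,0,0,0,-35,-0.42,-0.317,0,0,0,0,-36,-0.44,-0.332,0,0,0,0,-36.8,-0.45,-0.34,0,0,0,0,-36.8,-0.45,-0.34,0,0,0,0,-36.8,-0.45,-0.34,0,0,0,0,-36.8,-0.45,-0.34,0])

```text
$.commands: bad value
```

```bash
python3 go.py .511 -.3225 .091 172.8
```

```text
rv [  0.2   0.1 -36.8] sh [-0.45   -0.3407  0.1687]
pos [0.4236 0.2349 0.2605] psi 136.0 tilt 0.2 q [-1.05  0.17  0.52  1.89 -0.09  1.1   0.3 ] f [ 0.5 -0.1 -5.9] open 0.0293 t 28.68
```

The last row was missing its gripper value, so I'll resend the call with that fixed.

>>> drive_tool(commands=[0,0,-2,-0.02,-0.015,0,0,0,0,-5,-0.06,-0.045,0,0,0,0,-8,-0.1,-0.076,0,0,0,0,-12,-0.15,-0.113,0,0,0,0,-16,-0.2,-0.151,0,0,0,0,-20,-0.25,-0.189,0,0,0,0,-24,-0.3,-0.227,0,0,0,0,-28,-0.35,-0.264,0,0,0,0,-32,-0.39,-0.295,0,0,0,0,-35,-0.42,-0.317,0,0,0,0,-36,-0.44,-0.332,0,0,0,0,-36.8,-0.45,-0.34,0,0,0,0,-36.8,-0.45,-0.34,0,0,0,0,-36.8,-0.45,-0.34,0,0,0,0,-36.8,-0.45,-0.34,0,0])

```text
time: 30.55
ee_pos: [0.5105, -0.3212, 0.259]
eef_rot: [0.062, 0.998, 0.0, 0.001]
contact_force: [0.1, -0.3, -5.6]
opening: 0.0298
```

```bash
python3 go.py .511 -.3225 .091 172.8
```

```text
rv [0.  0.1 0.1] sh [-0.0004 -0.0014  0.168 ]
pos [ 0.5105 -0.3212  0.259 ] psi 172.9 tilt 0.1 q [-0.01  0.43  0.71  1.62 -0.29  1.2   2.21] f [ 0.1 -0.3 -5.6] open 0.0298 t 30.55
```

>>> drive_tool(commands=[0,0,0,-0.0005,-0.0014,0.05,0,0,0,0,-0.0005,-0.0014,0.1,0,0,0,0,-0.0005,-0.0014,0.13,0,0,0,0,-0.0005,-0.0014,0.15,0,0,0,0,-0.0005,-0.0014,0.16,0,0,0,0,-0.0005,-0.0014,0.166,0,0,0,0,-0.0005,-0.0014,0.169,0,0,0,0,-0.0005,-0.0014,0.17,0,0,0,0,-0.0005,-0.0014,0.171,0,0,0,0,-0.0005,-0.0014,0.172,0,0,0,0,-0.0005,-0.0014,0.172,0])

```text
time: 31.92
ee_pos: [0.5108, -0.324, 0.0871]
eef_rot: [0.063, 0.998, -0.0, 0.001]
contact_force: [0.2, -0.2, -5.3]
opening: 0.0294
```

>>> drive_tool(commands=[0,0,0,0,0.0015,0.0005,0,0,0,0,0,0.0015,0.001,0,0,0,0,0,0.0015,0.001,0])

```text
time: 32.3
ee_pos: [0.5111, -0.3233, 0.0869]
eef_rot: [0.063, 0.998, -0.001, 0.001]
contact_force: [-2.9, -0.7, 5.3]
opening: 0.0294
```

>>> drive_tool(commands=[0,0,0,0,0,0,0.25,0,0,0,0,0,0,0.5,0,0,0,0,0,0,0.55,0,0,0,0,0,0,0.55,0,0,0,0,0,-0.02,0.55,0,0,0,0,0,-0.06,0.55,0,0,0,0,0,-0.11,0.55,0,0,0,0,0,-0.165,0.55,0,0,0,0.03,0,-0.165,0.55,0,0,0,0.066,0,-0.165,0.55,0,0,0,0.066,0,-0.165,0.55])

```text
time: 33.67
ee_pos: [0.4429, -0.3143, 0.2513]
eef_rot: [0.064, 0.998, 0.001, 0.001]
contact_force: [0.2, 1.3, 0.1]
opening: 0.0507
```

```bash
python3 go.py .4 .33 .26 130; python3 spout.py blue .511 -.3225 b3 .008
```

```text
rv [ 0.1  0.1 42.6] sh [ 0.125   0.6335 -0.0081]
pos [ 0.4429 -0.3143  0.2513] psi 172.6 tilt 0.1 q [-0.04  0.32  0.74  1.78 -0.24  1.13  2.22] f [0.2 1.3 0.1] open 0.0507 t 33.67
center [(0.67, [255.0, 229.0], [0.5098, -0.3256])]
tip [(0.86, [256.0, 237.0], [0.4955, -0.3223])]Traceback (most recent call last):
  File "spout.py", line 7, in <module>
    k,l,s,cc=cv2.connectedComponentsWithStats(m.astype(np.uint8)); j=1+np.argmax(s[1:,4]); m=(l==j).astype(np.uint8)
                                                                       ~~~~~~~~~^^^^^^^^^
    return _wrapfunc(a, 'argmax', axis=axis, out=out, **kwds)
    return bound(*args, **kwds)
ValueError: attempt to get argmax of an empty sequence
```

>>> drive_tool(commands=[0,0,0,-0.06,0,0,0.55,0,0,0,-0.13,0,0,0.55,0,0,0,-0.13,0,0,0.55,0,0,0,-0.13,0,0,0.55])

```text
time: 34.33
ee_pos: [0.5748, -0.3305, 0.25]
eef_rot: [0.062, 0.998, -0.0, -0.0]
contact_force: [-0.9, 0.1, -0.3]
opening: 0.0505
```

```bash
python3 spout.py blue .511 -.3225 b4 .008; python3 -c "
from h import *
i=cv2.imread('pics/b4.png'); cv2.imwrite('pics/b4v.png',cv2.resize(i[30:230,130:380],None,fx=3,fy=3))"; python3 go.py .466 .325 .26 130
```

```text
center [(0.8, [257.0, 126.0], [0.5145, -0.3239]), (0.17, [193.0, 121.0], [0.5005, -0.3959])]
tip [(0.68, [254.0, 106.0], [0.4948, -0.3236]), (0.44, [196.0, 121.0], [0.5021, -0.3806])]
neck px [256.1 122.4] rad 11.2 neck [ 0.5104 -0.3241] spout px [256.5 103.8] r 0.0172 azim 171.6
rv [ 0.   0.1 42.7] sh [ 0.1896  0.6371 -0.0089]
pos [ 0.5732 -0.331   0.2514] psi 172.7 tilt 0.1 q [ 0.01  0.54  0.7   1.48 -0.36  1.25  2.2 ] f [-0.2  0.3 -0.1] open 0.0509 t 34.48
```

View pics/b4v.png

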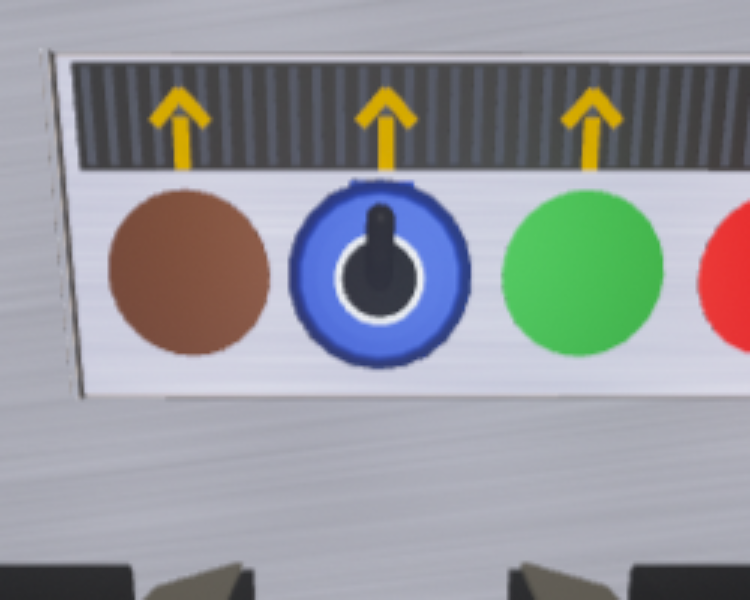

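Blue stands on its disc with the spout along the arrow: measured 171.6° against 172.8°. Brown next.

>>> drive_tool(commands=[0,0,42.7,0.189,0.634,-0.009,0.7,0,0,42.7,0.189,0.634,-0.009,0.7,0,0,42.7,0.189,0.634,-0.009,0.7,0,0,42.7,0.189,0.634,-0.009,0.7,0,0,42.7,0.189,0.634,-0.009,0.7,0,0,42.7,0.189,0.634,-0.009,0.7,0,0,42.7,0.189,0.634,-0.009,0.7,0,0,42.7,0.189,0.634,-0.009,0.7,0,0,42.7,0.189,0.634,-0.009,0.7,0,0,42.7,0.189,0.634,-0.009,0.7,0,0,42.7,0.189,0.634,-0.009,0.7,0,0,42.7,0.189,0.634,-0.009,0.7,0,0,42.7,0.189,0.634,-0.009,0.7,0,0,42.7,0.189,0.634,-0.009,0.7])

```text
time: 36.22
ee_pos: [0.4668, 0.3204, 0.2603]
eef_rot: [0.423, 0.906, 0.0, 0.001]
contact_force: [-1.5, 0.2, 0.1]
opening: 0.0642
```

```bash
python3 spout.py brown .424 .3725 n1; python3 go.py .424 .3725 .079 130
```

```text
center [(0.57, [260.0, 119.0], [0.426, 0.3727])]
tip [(0.84, [258.0, 98.0], [0.4113, 0.3866])]
neck px [258.2 118. ] rad 11.0 neck [0.4236 0.3726] spout px [257.4  99.9] r 0.0176 azim 133.0
rv [ 0.1  0.  -0. ] sh [0.0669 0.     0.1811]
pos [0.4667 0.3212 0.2601] psi 130.0 tilt 0.1 q [-1.33  0.39  0.89  1.72 -0.33  1.18  0.35] f [-0.4 -0.2  0.3] open 0.0644 t 36.38
```

>>> drive_tool(commands=[0,0,-3,0.067,0,0,0.8,0,0,-3,0.067,0,0,0.8,0,0,-3,0.067,0,0.05,0.8,0,0,-3,0.067,0,0.1,0.8,0,0,-3,0.067,0,0.14,0.8,0,0,-3,0.067,0,0.165,0.8,0,0,-3,0.067,0,0.181,0.8,0,0,-3,0.067,0,0.181,0.8,0,0,-3,0.067,0,0.181,0,0,0,-3,0.067,0,0.181,0,0,0,-3,0.067,0,0.181,0,0,0,-3,0.067,0,0.181,0,0,0,-3,0.067,0,0.181,0,0,0,-3,0.067,0,0.181,0])

```text
time: 38.12
ee_pos: [0.4237, 0.3737, 0.0789]
eef_rot: [0.398, 0.917, 0.0, 0.001]
contact_force: [1.2, 2.0, 0.6]
opening: 0.0295
```

>>> drive_tool(commands=[0,0,0,0,0,-0.01,0,0,0,0,0,0,-0.03,0,0,0,0,0,0,-0.06,0,0,0,0,0,0,-0.09,0,0,0,0,0,0,-0.12,0,0,0,0,0,0,-0.15,0,0,0,0,0,0,-0.18,0,0,0,0,0,0,-0.18,0])

```text
time: 39.12
ee_pos: [0.4241, 0.3736, 0.2606]
eef_rot: [0.398, 0.917, 0.002, 0.001]
contact_force: [0.3, 0.5, -5.3]
opening: 0.0294
```

```bash
python3 go.py .4995 -.4118 .259 172.8
```

```text
rv [  0.2   0.1 -39.7] sh [-6.253e-01 -4.812e-01  1.000e-04]
pos [0.4241 0.3736 0.2606] psi 133.1 tilt 0.2 q [-1.44  0.39  0.88  1.72 -0.32  1.18  0.27] f [ 0.3  0.5 -5.3] open 0.0294 t 39.12
```

>>> drive_tool(commands=[0,0,-1,-0.02,-0.015,0,0,0,0,-3,-0.055,-0.042,0,0,0,0,-6,-0.095,-0.073,0,0,0,0,-9,-0.14,-0.108,0,0,0,0,-12,-0.185,-0.142,0,0,0,0,-15,-0.23,-0.177,0,0,0,0,-18,-0.275,-0.212,0,0,0,0,-21,-0.32,-0.246,0,0,0,0,-24,-0.365,-0.281,0,0,0,0,-27,-0.41,-0.316,0,0,0,0,-30,-0.455,-0.35,0,0,0,0,-33,-0.5,-0.385,0,0,0,0,-36,-0.545,-0.419,0,0,0,0,-38,-0.585,-0.45,0,0,0,0,-39,-0.612,-0.471,0,0,0,0,-39.7,-0.625,-0.481,0,0,0,0,-39.7,-0.625,-0.481,0,0,0,0,-39.7,-0.625,-0.481,0,0,0,0,-39.7,-0.625,-0.481,0,0])

```text
time: 41.5
ee_pos: [0.4994, -0.41, 0.259]
eef_rot: [0.062, 0.998, 0.0, 0.001]
contact_force: [-0.2, 1.0, -5.1]
opening: 0.0293
```

```bash
python3 go.py .4995 -.4118 .087 172.8
```

```text
rv [0.1 0.1 0.1] sh [-0.    -0.002  0.172]
pos [ 0.4994 -0.41    0.259 ] psi 172.9 tilt 0.1 q [ 0.08  0.55  0.85  1.52 -0.42  1.27  2.43] f [-0.2  1.  -5.1] open 0.0293 t 41.5
```

>>> drive_tool(commands=[0,0,0,0,0,0.05,0,0,0,0,0,0,0.1,0,0,0,0,0,0,0.13,0,0,0,0,0,0,0.15,0,0,0,0,0,0,0.16,0,0,0,0,0,0,0.166,0,0,0,0,0,0,0.169,0,0,0,0,0,0,0.171,0,0,0,0,0,0,0.172,0,0,0,0,0,0,0.1725,0,0,0,0,0,0,0.1725,0])

```text
time: 42.88
ee_pos: [0.4993, -0.4117, 0.087]
eef_rot: [0.063, 0.998, -0.0, 0.001]
contact_force: [-0.4, 0.9, -1.4]
opening: 0.0293
```

>>> drive_tool(commands=[0,0,0,0,0,0.0005,0,0,0,0,0,0,0.0007,0,0,0,0,0,0,0.0007,0.25,0,0,0,0,0,0.0007,0.5,0,0,0,0,0,0.0007,0.55,0,0,0,0,0,0.0007,0.55,0,0,0,0,0,-0.02,0.55,0,0,0,0,0,-0.06,0.55,0,0,0,0,0,-0.11,0.55,0,0,0,0,0,-0.165,0.55,0,0,0,0,0,-0.17,0.55])

```text
time: 44.25
ee_pos: [0.4996, -0.4139, 0.2625]
eef_rot: [0.063, 0.998, -0.002, 0.004]
contact_force: [0.5, 0.6, -0.8]
opening: 0.0503
```

```bash
python3 go.py .576 .315 .26 95
```

```text
rv [ 0.1  0.6 77.7] sh [ 0.0164  0.7327 -0.001 ]
pos [ 0.4996 -0.4139  0.2625] psi 172.7 tilt 0.5 q [ 0.08  0.54  0.86  1.51 -0.42  1.27  2.44] f [ 0.5  0.6 -0.8] open 0.0503 t 44.25
```

>>> drive_tool(commands=[0,0,77.7,0.0164,0.7327,0,0.8,0,0,77.7,0.0164,0.7327,0,0.8,0,0,77.7,0.0164,0.7327,0,0.8,0,0,77.7,0.0164,0.7327,0,0.8,0,0,77.7,0.0164,0.7327,0,0.8,0,0,77.7,0.0164,0.7327,0,0.8,0,0,77.7,0.0164,0.7327,0,0.8,0,0,77.7,0.0164,0.7327,0,0.8,0,0,77.7,0.0164,0.7327,0,0.8,0,0,77.7,0.0164,0.7327,0,0.8,0,0,77.7,0.0164,0.7327,0,0.8,0,0,77.7,0.0164,0.7327,0,0.8,0,0,77.7,0.0164,0.7327,0,0.8,0,0,77.7,0.0164,0.7327,0,0.8,0,0,77.7,0.0164,0.7327,0,0.8])

```text
time: 46.12
ee_pos: [0.5748, 0.3156, 0.257]
eef_rot: [0.676, 0.737, 0.0, 0.001]
contact_force: [-0.5, 0.0, -0.2]
opening: 0.0737
```

```bash
python3 spout.py red .570 .381 r1; python3 go.py .570 .381 .079 95
```

```text
center [(0.66, [262.0, 119.0], [0.5751, 0.3816])]
tip [(0.73, [257.0, 100.0], [0.5664, 0.3994])]
neck px [258.5 119.5] rad 11.0 neck [0.57   0.3809] spout px [258.5 101.1] r 0.0178 azim 95.3
rv [ 0.1 -0.  -0. ] sh [0.0648 0.0006 0.1779]
pos [0.5747 0.3163 0.2569] psi 95.0 tilt 0.1 q [-1.24  0.72  1.22  1.51 -0.68  1.39  0.1 ] f [-0.1 -1.   0.2] open 0.0734 t 46.27
```

>>> drive_tool(commands=[0,0,0,0.065,0.0006,0,0.8,0,0,0,0.065,0.0006,0,0.8,0,0,0,0.065,0.0006,0.05,0.8,0,0,0,0.065,0.0006,0.08,0.8,0,0,0,0.065,0.0006,0.08,0.8])

```text
time: 46.9
ee_pos: [0.5683, 0.3815, 0.1745]
eef_rot: [0.675, 0.738, -0.002, -0.0]
contact_force: [0.0, -0.2, -0.2]
opening: 0.0733
```

```bash
python3 go.py .570 .381 .079 95.3
```

```text
rv [-0.1  0.1 -0.2] sh [-0.0004  0.0019  0.0955]
pos [0.5683 0.3815 0.1745] psi 95.1 tilt 0.2 q [-1.28  0.83  1.15  1.53 -0.77  1.3   0.06] f [ 0.  -0.2 -0.2] open 0.0733 t 46.9
```

>>> drive_tool(commands=[0,0,0,0,0.001,0.04,0.8,0,0,0,0,0.001,0.075,0.8,0,0,0,0,0.001,0.097,0.8,0,0,0,0,0.001,0.097,0.8,0,0,0,0,0.001,0.097,0,0,0,0,0,0.001,0.097,0,0,0,0,0,0.001,0.097,0,0,0,0,0,0.001,0.097,0,0,0,0,0,0.001,0.097,0,0,0,0,0,0.001,0.097,0])

```text
time: 48.15
ee_pos: [0.5709, 0.3823, 0.0796]
eef_rot: [0.675, 0.738, 0.001, 0.001]
contact_force: [0.8, 0.6, 0.3]
opening: 0.0298
```

>>> drive_tool(commands=[0,0,0,0,0,-0.01,0,0,0,0,0,0,-0.03,0,0,0,0,0,0,-0.06,0,0,0,0,0,0,-0.09,0,0,0,0,0,0,-0.12,0,0,0,0,0,0,-0.15,0,0,0,0,0,0,-0.18,0,0,0,0,0,0,-0.18,0])

```text
time: 49.15
ee_pos: [0.5718, 0.3818, 0.2628]
eef_rot: [0.675, 0.738, 0.003, 0.001]
contact_force: [1.1, -0.7, -3.9]
opening: 0.0295
```

```bash
python3 go.py .534 -.144 .259 172.8
```

```text
rv [  0.3   0.1 -77.7] sh [-0.5205 -0.084   0.0026]
pos [0.5718 0.3818 0.2628] psi 95.1 tilt 0.3 q [-1.28  0.76  1.2   1.41 -0.7   1.44 -0.  ] f [ 1.1 -0.7 -3.9] open 0.0295 t 49.15
```

>>> drive_tool(commands=[0,0,-3,-0.02,-0.003,0,0,0,0,-9,-0.06,-0.01,0,0,0,0,-15,-0.1,-0.016,0,0,0,0,-21,-0.14,-0.023,0,0,0,0,-27,-0.18,-0.029,0,0,0,0,-33,-0.22,-0.035,0,0,0,0,-39,-0.26,-0.042,0,0,0,0,-45,-0.3,-0.048,0,0,0,0,-51,-0.34,-0.055,0,0,0,0,-57,-0.38,-0.061,0,0,0,0,-63,-0.42,-0.068,0,0,0,0,-69,-0.46,-0.074,0,0,0,0,-74,-0.495,-0.08,0,0,0,0,-77,-0.515,-0.083,0,0,0,0,-77.7,-0.5205,-0.084,0,0,0,0,-77.7,-0.5205,-0.084,0,0,0,0,-77.7,-0.5205,-0.084,0,0,0,0,-77.7,-0.5205,-0.084,0,0])

```text
time: 51.4
ee_pos: [0.5331, -0.1425, 0.2594]
eef_rot: [0.062, 0.998, 0.0, 0.001]
contact_force: [-0.2, 0.2, -3.7]
opening: 0.0294
```

```bash
python3 go.py .534 -.144 .087 172.8
```

```text
rv [0.  0.1 0.1] sh [-0.0009 -0.0014  0.1724]
pos [ 0.5331 -0.1425  0.2594] psi 172.9 tilt 0.1 q [-0.5   0.37  0.92  1.76 -0.32  1.17  1.96] f [-0.2  0.2 -3.7] open 0.0294 t 51.4
```

>>> drive_tool(commands=[0,0,0,-0.0005,0,0.05,0,0,0,0,-0.0005,0,0.1,0,0,0,0,-0.0005,0,0.13,0,0,0,0,-0.0005,0,0.15,0,0,0,0,-0.0005,0,0.16,0,0,0,0,-0.0005,0,0.166,0,0,0,0,-0.0005,0,0.169,0,0,0,0,-0.0005,0,0.171,0,0,0,0,-0.0005,0,0.172,0,0,0,0,-0.0005,0,0.1725,0,0,0,0,-0.0005,0,0.1725,0])

```text
time: 52.78
ee_pos: [0.5339, -0.1437, 0.0875]
eef_rot: [0.063, 0.998, 0.0, 0.001]
contact_force: [-0.7, 0.2, 1.4]
opening: 0.0295
```

>>> drive_tool(commands=[0,0,0,0,0,0,0.25,0,0,0,0,0,0,0.5,0,0,0,0,0,0,0.55,0,0,0,0,0,0,0.55,0,0,0,0,0,-0.02,0.55,0,0,0,0,0,-0.06,0.55,0,0,0,0,0,-0.11,0.55,0,0,0,0,0,-0.165,0.55,0,0,0,0,0,-0.17,0.55,0,0,0,0,0,-0.17,0.55])

```text
time: 54.02
ee_pos: [0.5334, -0.1435, 0.2569]
eef_rot: [0.063, 0.998, 0.0, 0.001]
contact_force: [-0.6, 0.0, -0.8]
opening: 0.0507
```

```bash
python3 go.py .568 .179 .26 63
```

```text
rv [1.000e-01 0.000e+00 1.098e+02] sh [ 0.0061  0.3242 -0.003 ]
pos [ 0.5334 -0.1435  0.2569] psi 172.8 tilt 0.1 q [-0.5   0.38  0.92  1.76 -0.32  1.16  1.96] f [-0.6  0.  -0.8] open 0.0507 t 54.02
```

>>> drive_tool(commands=[0,0,109.8,0.006,0.324,-0.003,0.8,0,0,109.8,0.006,0.324,-0.003,0.8,0,0,109.8,0.006,0.324,-0.003,0.8,0,0,109.8,0.006,0.324,-0.003,0.8,0,0,109.8,0.006,0.324,-0.003,0.8,0,0,109.8,0.006,0.324,-0.003,0.8,0,0,109.8,0.006,0.324,-0.003,0.8,0,0,109.8,0.006,0.324,-0.003,0.8,0,0,109.8,0.006,0.324,-0.003,0.8,0,0,109.8,0.006,0.324,-0.003,0.8,0,0,109.8,0.006,0.324,-0.003,0.8,0,0,109.8,0.006,0.324,-0.003,0.8,0,0,109.8,0.006,0.324,-0.003,0.8])

```text
time: 55.65
ee_pos: [0.5678, 0.1784, 0.2591]
eef_rot: [0.852, 0.523, -0.0, 0.0]
contact_force: [0.1, 0.4, 0.4]
opening: 0.0734
```

```bash
python3 spout.py green .598 .238 g1; python3 go.py .598 .238 .079 63;  python3 -c "
from h import *
i=cv2.imread('pics/g1.png'); cv2.imwrite('pics/g1v.png',cv2.resize(i[60:200,180:340],None,fx=3,fy=3))"
```

```text
center [(0.76, [259.0, 118.0], [0.6002, 0.2363]), (0.45, [417.0, 169.0], [0.7486, 0.0903])]
tip [(0.73, [265.0, 140.0], [0.5953, 0.2145])]
neck px [258.5 117.5] rad 11.0 neck [0.5993 0.2374] spout px [263.2 134.9] r 0.0179 azim -101.4
rv [ 0.1 -0.   0. ] sh [ 0.0666 -0.0005  0.1807]
pos [0.568  0.1785 0.2597] psi 63.0 tilt 0.1 q [-1.16  0.63  1.29  1.66 -0.62  1.33 -0.24] f [ 0.5 -0.2  0. ] open 0.0733 t 55.8
```

View pics/g1v.png

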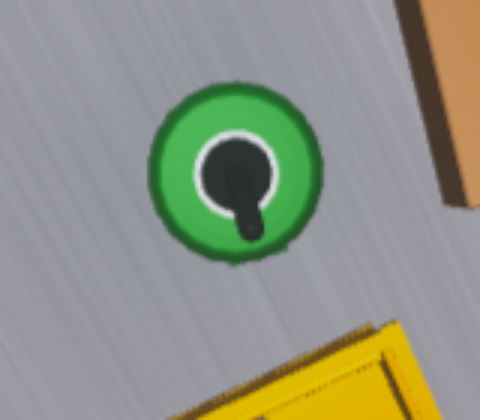

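Green's spout azimuth is -101°, and the crop shows it pointing down and slightly right. I'll turn to ψ=78.6 and check the pose before gripping, because joint 3 is near its limit.

>>> drive_tool(commands=[0,0,-15.6,0.0666,0.001,0,0.8,0,0,-15.6,0.0666,0.001,0,0.8,0,0,-15.6,0.0666,0.001,0.04,0.8,0,0,-15.6,0.0666,0.001,0.07,0.8,0,0,-15.6,0.0666,0.001,0.07,0.8])

```text
time: 56.42
ee_pos: [0.598, 0.2374, 0.1881]
eef_rot: [0.774, 0.633, -0.001, -0.0]
contact_force: [-1.3, 0.2, 0.3]
opening: 0.0733
```

```bash
python3 go.py .5993 .2374 .079 78.6
```

```text
rv [-0.1  0.1  0. ] sh [0.0004 0.0015 0.1091]
pos [0.598  0.2374 0.1881] psi 78.6 tilt 0.2 q [-1.1   0.72  1.12  1.63 -0.68  1.24 -0.05] f [-1.3  0.2  0.3] open 0.0733 t 56.42
```

>>> drive_tool(commands=[0,0,0,0,0.001,0.04,0.8,0,0,0,0,0.001,0.08,0.8,0,0,0,0,0.001,0.11,0.8,0,0,0,0,0.001,0.11,0.8,0,0,0,0,0.001,0.11,0,0,0,0,0,0.001,0.11,0,0,0,0,0,0.001,0.11,0,0,0,0,0,0.001,0.11,0,0,0,0,0,0.001,0.11,0,0,0,0,0,0.001,0.11,0])

```text
time: 57.68
ee_pos: [0.6003, 0.2373, 0.0802]
eef_rot: [0.774, 0.633, 0.0, 0.0]
contact_force: [-1.9, -0.4, 3.3]
opening: 0.0295
```

>>> drive_tool(commands=[0,0,0,0,0,-0.01,0,0,0,0,0,0,-0.03,0,0,0,0,0,0,-0.06,0,0,0,0,0,0,-0.09,0,0,0,0,0,0,-0.12,0,0,0,0,0,0,-0.15,0,0,0,0,0,0,-0.18,0,0,0,0,0,0,-0.18,0])

```text
time: 58.68
ee_pos: [0.6016, 0.2365, 0.2632]
eef_rot: [0.774, 0.633, 0.003, 0.001]
contact_force: [0.2, 0.3, -4.3]
opening: 0.0294
```

```bash
python3 go.py .5225 -.2333 .259 -7.2
```

```text
rv [ 0.2 -0.3 85.7] sh [-0.4762  0.0157  0.0032]
pos [0.6016 0.2365 0.2632] psi 78.5 tilt 0.3 q [-1.12  0.66  1.17  1.53 -0.62  1.36 -0.1 ] f [ 0.2  0.3 -4.3] open 0.0294 t 58.67
```

>>> drive_tool(commands=[0,0,3,-0.015,0.001,0,0,0,0,9,-0.045,0.002,0,0,0,0,15,-0.08,0.003,0,0,0,0,21,-0.115,0.004,0,0,0,0,27,-0.15,0.005,0,0,0,0,33,-0.185,0.006,0,0,0,0,39,-0.22,0.007,0,0,0,0,45,-0.255,0.008,0,0,0,0,51,-0.29,0.009,0,0,0,0,57,-0.325,0.01,0,0,0,0,63,-0.36,0.012,0,0,0,0,69,-0.395,0.013,0,0,0,0,75,-0.43,0.014,0,0,0,0,80,-0.455,0.015,0,0,0,0,84,-0.47,0.0157,0,0,0,0,85.7,-0.476,0.0157,0,0,0,0,85.7,-0.476,0.0157,0,0,0,0,85.7,-0.476,0.0157,0,0,0,0,85.7,-0.476,0.0157,0,0])

```text
time: 61.05
ee_pos: [0.5217, -0.2317, 0.2599]
eef_rot: [0.998, -0.061, 0.001, -0.0]
contact_force: [0.8, -0.0, -4.3]
opening: 0.0294
```

```bash
python3 go.py .5225 -.2333 .087 -7.2
```

```text
rv [-0.  -0.1  0.2] sh [0.0008 0.0015 0.1729]
pos [ 0.5217 -0.2317  0.2599] psi -7.0 tilt 0.1 q [-0.48  0.58  1.29  1.72 -0.58  1.29 -0.76] f [ 0.8 -0.  -4.3] open 0.0294 t 61.05
```

>>> drive_tool(commands=[0,0,0,0.0005,0,0.05,0,0,0,0,0.0005,0,0.1,0,0,0,0,0.0005,0,0.13,0,0,0,0,0.0005,0,0.15,0,0,0,0,0.0005,0,0.16,0,0,0,0,0.0005,0,0.166,0,0,0,0,0.0005,0,0.169,0,0,0,0,0.0005,0,0.1705,0,0,0,0,0.0005,0,0.1712,0,0,0,0,0.0005,0,0.1712,0])

```text
time: 62.3
ee_pos: [0.5223, -0.2327, 0.0891]
eef_rot: [0.998, -0.062, 0.001, 0.0]
contact_force: [-0.4, 0.4, -4.9]
opening: 0.0294
```

>>> drive_tool(commands=[0,0,0,0,0,0.0007,0,0,0,0,0,0,0.0012,0,0,0,0,0,0,0.0017,0,0,0,0,0,0,0.0017,0])

```text
time: 62.8
ee_pos: [0.5226, -0.2327, 0.0881]
eef_rot: [0.998, -0.062, 0.001, -0.0]
contact_force: [-2.2, 3.3, 8.7]
opening: 0.0295
```

>>> drive_tool(commands=[0,0,0,0,0,-0.0005,0,0,0,0,0,0,-0.0005,0.25,0,0,0,0,0,-0.0005,0.5,0,0,0,0,0,-0.0005,0.55,0,0,0,0,0,-0.0005,0.55,0,0,0,0,0,-0.02,0.55,0,0,0,0,0,-0.06,0.55,0,0,0,0,0,-0.11,0.55,0,0,0,0,0,-0.165,0.55,0,0,0,-0.06,0.045,-0.22,0.55,0,0,0,-0.085,0.045,-0.24,0.55,0,0,0,-0.085,0.045,-0.24,0.55,0,0,0,-0.085,0.045,-0.24,0.55])

```text
time: 64.42
ee_pos: [0.4321, -0.2664, 0.3278]
eef_rot: [0.998, -0.062, 0.002, -0.001]
contact_force: [1.5, 0.8, -1.3]
opening: 0.0504
```

```bash
python3 spout.py red .534 -.144 f1 .008; python3 spout.py green .5225 -.2333 f2 .008;python3 spout.py blue .511 -.3225 f3 .008;python3 spout.py brown .4995 -.4118 f4 .008; python3 -c "
from h import *
save('side','s9'); a=cv2.imread('pics/f4.png')[:240];s=cv2.imread('pics/s9.png')
cv2.imwrite('pics/v9.png',np.vstack([cv2.resize(a,(700,328)),s[100:372,0:512][:, :].copy() if 0 else cv2.resize(s[120:372],(700,270))]))"; python3 go.py .4 -.2 .3 -7.2
```

```text
center [(0.65, [132.0, 92.0], [0.5554, -0.1088]), (0.25, [8.0, 124.0], [0.5349, 0.0756])]
tip [(0.86, [109.0, 103.0], [0.5377, -0.1026]), (0.62, [55.0, 144.0], [0.4984, -0.0236])]
neck px [112.4  89.1] rad 9.0 neck [ 0.555  -0.1035] spout px [108.4 103.5] r 0.0175 azim 168.9
center [(0.96, [227.0, 103.0], [0.5235, -0.2367])]
tip [(0.82, [219.0, 120.0], [0.5015, -0.2299]), (0.45, [294.0, 119.0], [0.4912, -0.3203])]
neck px [221.  102.8] rad 9.2 neck [ 0.522  -0.2337] spout px [220.  117.6] r 0.0178 azim 171.8
center [(0.63, [286.0, 102.0], [0.5138, -0.3191])]
tip [(0.89, [294.0, 118.0], [0.4922, -0.3205])]
neck px [294.4 102.8] rad 8.8 neck [ 0.5104 -0.3245] spout px [295.1 117.5] r 0.0176 azim 172.6
center [(0.83, [354.0, 106.0], [0.4979, -0.4133])]
tip [(0.7, [369.0, 121.0], [0.4781, -0.4101]), (0.53, [105.0, 101.0], [0.5394, -0.0998])]
neck px [365.5 103. ] rad 9.2 neck [ 0.4992 -0.4125] spout px [368.4 118.4] r 0.0185 azim 175.6
rv [ 0.  -0.1  0.1] sh [-0.0399 -0.0622  0.0269]
pos [ 0.4319 -0.2667  0.327 ] psi -7.1 tilt 0.1 q [-0.52  0.31  1.29  1.75 -0.31  1.31 -0.85] f [-0.2  0.3 -1.1] open 0.0507 t 65.08
```

View pics/v9.png

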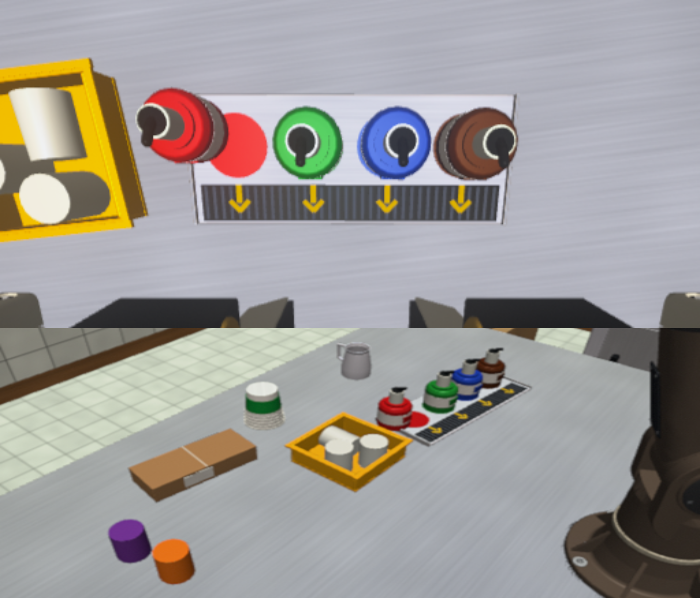

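Green, blue and brown stand right. Red was knocked after I placed it: it is now at about (0.555,-0.104), upright, on the tray's end by the tub. I'll look from overhead and put it back.

```bash
python3 go.py .4895 -.0955 .265 -7.2
```

```text
rv [ 0.  -0.1  0.1] sh [ 0.0359 -0.177   0.062 ]
pos [ 0.4319 -0.2667  0.327 ] psi -7.1 tilt 0.1 q [-0.52  0.31  1.29  1.75 -0.31  1.31 -0.85] f [-0.2  0.3 -1.1] open 0.0507 t 65.08
```

>>> drive_tool(commands=[0,0,0,0.036,-0.177,0.062,0.7,0,0,0,0.036,-0.177,0.062,0.7,0,0,0,0.036,-0.177,0.062,0.7,0,0,0,0.036,-0.177,0.062,0.7,0,0,0,0.036,-0.177,0.062,0.7,0,0,0,0.036,-0.177,0.062,0.7])

```text
time: 65.82
ee_pos: [0.4894, -0.0972, 0.2657]
eef_rot: [0.998, -0.063, 0.001, 0.0]
contact_force: [-0.5, -0.4, -1.0]
opening: 0.0641
```

```bash
python3 spout.py red .555 -.1035 r2 .008; python3 go.py .555 -.1035 .087 -7.2; python3 -c "
from h import *
i=cv2.imread('pics/r2.png'); cv2.imwrite('pics/r2v.png',cv2.resize(i[20:230,110:400],None,fx=2.5,fy=2.5))"
```

```text
center [(0.67, [258.0, 116.0], [0.5577, -0.1088]), (0.16, [382.0, 157.0], [0.4899, -0.2556])]
tip [(0.9, [254.0, 138.0], [0.5368, -0.1012])]
neck px [253.4 118.8] rad 10.8 neck [ 0.5555 -0.1033] spout px [253.1 136.5] r 0.0176 azim 171.8
rv [-0.  -0.1 -0. ] sh [ 0.0655 -0.0016  0.1787]
pos [ 0.4895 -0.0968  0.2655] psi -7.2 tilt 0.1 q [-0.85  0.36  1.26  1.88 -0.37  1.18 -1.15] f [ 0.3  1.1 -0.2] open 0.0643 t 65.97
```

View pics/r2v.png

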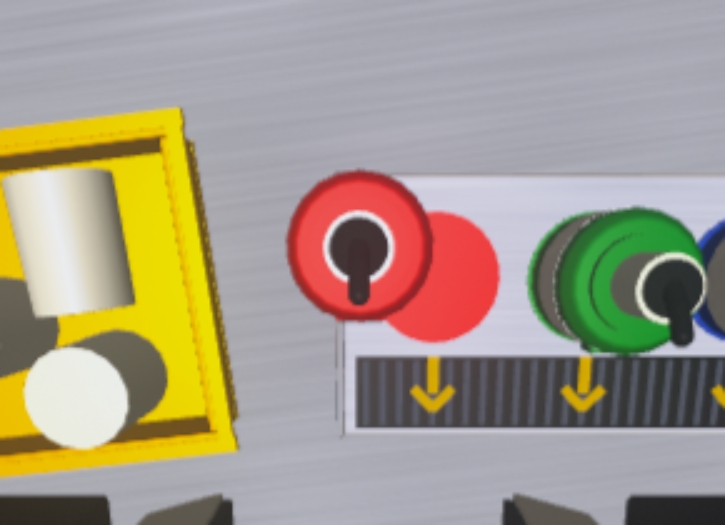

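The overhead view shows red upright but half off the tray end, spout still at about 172°. Regripping and moving it back onto its disc.

>>> drive_tool(commands=[0,0,0.9,0.066,-0.0012,0,0.7,0,0,0.9,0.066,-0.0012,0,0.7,0,0,0.9,0.066,-0.0012,0.05,0.7,0,0,0.9,0.066,-0.0012,0.1,0.7,0,0,0.9,0.066,-0.0012,0.14,0.7,0,0,0.9,0.066,-0.0012,0.165,0.7,0,0,0.9,0.066,-0.0012,0.177,0.7,0,0,0.9,0.066,-0.0012,0.177,0.7,0,0,0.9,0.066,-0.0012,0.177,0,0,0,0.9,0.066,-0.0012,0.177,0,0,0,0.9,0.066,-0.0012,0.177,0,0,0,0.9,0.066,-0.0012,0.177,0,0,0,0.9,0.066,-0.0012,0.177,0])

```text
time: 67.6
ee_pos: [0.5558, -0.1022, 0.0884]
eef_rot: [0.998, -0.07, 0.001, -0.0]
contact_force: [-0.1, 1.4, 2.8]
opening: 0.0295
```

>>> drive_tool(commands=[0,0,0,0,0,-0.005,0,0,0,0,0,0,-0.015,0,0,0,0,0,0,-0.03,0,0,0,0,0,0,-0.05,0,0,0,0,0,0,-0.05,0])

```text
time: 68.22
ee_pos: [0.5567, -0.103, 0.1403]
eef_rot: [0.998, -0.07, 0.002, 0.0]
contact_force: [-0.7, 0.2, -3.9]
opening: 0.0294
```

```bash
python3 go.py .534 -.144 .138 -7.2
```

```text
rv [-0.  -0.3 -0.8] sh [-0.0168  0.0437  0.0022]
pos [ 0.5567 -0.103   0.1403] psi -8.0 tilt 0.3 q [-0.59  0.61  1.03  1.88 -0.62  1.01 -1.  ] f [-0.7  0.2 -3.9] open 0.0294 t 68.22
```

>>> drive_tool(commands=[0,0,-0.8,-0.004,0.011,0,0,0,0,-0.8,-0.008,0.022,0,0,0,0,-0.8,-0.012,0.033,0,0,0,0,-0.8,-0.0165,0.043,0,0,0,0,-0.8,-0.0165,0.043,0,0,0,0,-0.8,-0.0165,0.043,0.02,0,0,0,-0.8,-0.0165,0.043,0.035,0,0,0,-0.8,-0.0165,0.043,0.044,0,0,0,-0.8,-0.0165,0.043,0.048,0,0,0,-0.8,-0.0165,0.043,0.05,0,0,0,-0.8,-0.0165,0.043,0.05,0])

```text
time: 69.6
ee_pos: [0.5335, -0.143, 0.0885]
eef_rot: [0.998, -0.063, 0.001, 0.0]
contact_force: [0.1, -0.2, -4.3]
opening: 0.0298
```

```bash
python3 go.py .534 -.144 .088 -7.2
```

```text
rv [ 0.  -0.1 -0. ] sh [0.0006 0.001  0.0005]
pos [ 0.5335 -0.143   0.0885] psi -7.2 tilt 0.1 q [-0.47  0.64  0.95  1.96 -0.68  0.89 -0.86] f [ 0.1 -0.2 -4.3] open 0.0298 t 69.6
```

>>> drive_tool(commands=[0,0,0,0,0.0005,0.0007,0,0,0,0,0,0.0005,0.0014,0,0,0,0,0,0.0005,0.0014,0])

```text
time: 69.97
ee_pos: [0.5339, -0.1431, 0.0883]
eef_rot: [0.998, -0.063, 0.002, -0.001]
contact_force: [-4.9, 4.4, 16.1]
opening: 0.0295
```

Contact is firm, so I'll ease up a little, release, rise and recheck everything.

>>> drive_tool(commands=[0,0,0,0,0,-0.001,0,0,0,0,0,0,-0.001,0,0,0,0,0,0,-0.001,0.25,0,0,0,0,0,-0.001,0.5,0,0,0,0,0,-0.001,0.55,0,0,0,0,0,-0.001,0.55,0,0,0,0,0,-0.02,0.55,0,0,0,0,0,-0.06,0.55,0,0,0,0,0,-0.11,0.55,0,0,0,0,0,-0.165,0.55,0,0,0,-0.06,0.09,-0.22,0.55,0,0,0,-0.085,0.135,-0.24,0.55,0,0,0,-0.085,0.135,-0.24,0.55,0,0,0,-0.085,0.135,-0.24,0.55])

```text
time: 71.72
ee_pos: [0.4286, -0.2711, 0.3296]
eef_rot: [0.998, -0.067, 0.003, 0.0]
contact_force: [-0.9, 0.5, 0.9]
opening: 0.051
```

```bash
python3 spout.py red .534 -.144 k1 .008; python3 spout.py green .5225 -.2333 k2 .008;python3 spout.py blue .511 -.3225 k3 .008;python3 spout.py brown .4995 -.4118 k4 .008; python3 -c "
from h import *
save('side','s10'); a=cv2.imread('pics/k4.png')[:240];s=cv2.imread('pics/s10.png')
cv2.imwrite('pics/v10.png',np.vstack([cv2.resize(a,(700,328)),cv2.resize(s[120:372],(700,270))]))"; python3 go.py .4 -.2 .3 -7.2
```

```text
center [(0.75, [159.0, 99.0], [0.5399, -0.1497]), (0.21, [362.0, 117.0], [0.4777, -0.4294])]
tip [(0.91, [141.0, 117.0], [0.5153, -0.1421])]
neck px [144.3 102.7] rad 9.2 neck [ 0.5331 -0.1444] spout px [141.4 117.2] r 0.0177 azim 170.1
center [(0.98, [225.0, 105.0], [0.5214, -0.2342])]
tip [(0.76, [220.0, 119.0], [0.5027, -0.2312])]
neck px [221.  102.5] rad 9.2 neck [ 0.5223 -0.2337] spout px [220.1 117.7] r 0.0182 azim 172.3
center [(0.66, [293.0, 104.0], [0.5099, -0.3272])]
tip [(0.71, [295.0, 122.0], [0.488, -0.3203])]
neck px [295.2 102.8] rad 9.2 neck [ 0.5104 -0.3245] spout px [295.6 117.6] r 0.0179 azim 170.9
center [(0.69, [355.0, 105.0], [0.4985, -0.4133]), (0.29, [38.0, 90.0], [0.5727, 0.0182])]
tip [(0.84, [368.0, 120.0], [0.4788, -0.4083]), (0.41, [258.0, 117.0], [0.4987, -0.2769])]
neck px [366.2 103. ] rad 9.2 neck [ 0.4989 -0.4124] spout px [369.2 118.5] r 0.0186 azim 176.0
rv [ 0.  -0.1 -0. ] sh [-0.0397 -0.0619  0.0265]
pos [ 0.4316 -0.2664  0.3265] psi -7.2 tilt 0.1 q [-0.5   0.29  1.24  1.75 -0.28  1.3  -0.89] f [ 0.5  0.3 -0.1] open 0.0504 t 72.38
```

View pics/v10.png

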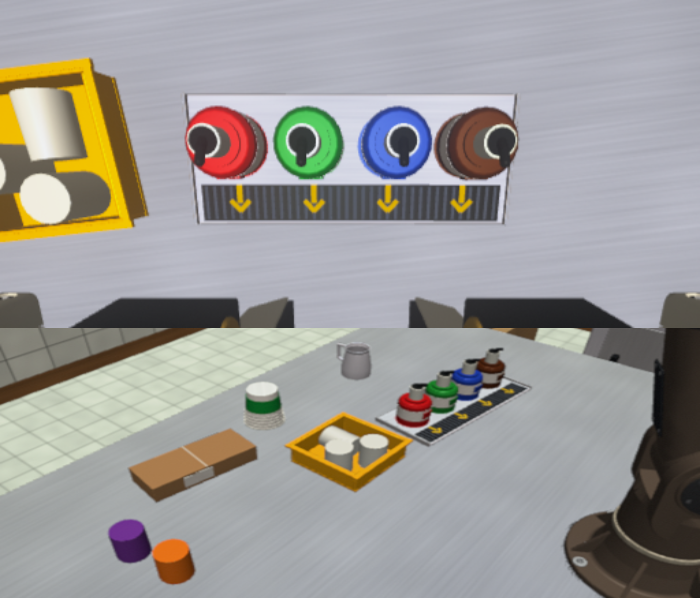

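All four bottles stand on their discs with spouts along the arrows, and the bystanders haven't moved. Handing in.

```bash
python3 -c "
from h import *
print(arm.close_job())"
```

```text
the job is handed in; nothing more can be done
None
```

The job is done and handed in at about 72 s of the 210 s. The red, green and blue caps are in the yellow tub, and all four bottles stand upright on their own discs. Brown had no cap.

**What happened along the way**
- **Caps:** the red and blue caps stand in the tub; the green one tipped onto its side on release but stayed inside.
- **Red bottle:** it was knocked about 4.5 cm aside, onto the tray's end, after I had placed it. I gripped it again and set it back.
- **Mistakes of mine:** I sent one needless 10° tilt at the start and undid it. One cap approach ran joints 1, 3 and 7 out to an awkward pose, with 3 and 7 at their limits. I backed out, and nothing was touched or knocked.

**Last checks**
- **Position:** by the wrist camera, each bottle's neck is within about 2 mm of its disc centre.
- **Direction:** the arrows point to about 172.8°. The spouts measured red 170°, green 172°, blue 171° and brown 176°. The red and brown readings lean opposite ways near the picture's edges, so part of that is probably lens distortion.
- **Other objects:** the cups, jug, carton, and orange and purple look-alikes showed no visible move.
- **Disagreement:** the network's separate points for the bottle centres scattered up to about 8 mm from these values. I trusted the pictures and the neck measurements over them.

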